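Fasten the tube rotator's disc with its collar nut

ROBOT

A 6-joint arm with a two-finger parallel gripper is mounted at the origin on a cart in front of the work surface, level with it; the furniture and walls round the work are solid. World frame = base frame: x ahead of the robot, y to its left, z up, the work surface at z = 0. Lengths are in mm, angles in rad, forces in N, time in s.
With the tool pointing down it reaches from about 400 to 925 mm from the base axis. Payload 12.5 kg.
Tool frame: the origin (TCP) lies at the very end of the fingers, on their centre line; the grasp point (between the pads) lies grip_depth behind it (grip_depth is the distance from the TCP to the grasp point, in mm); z points along the fingers, y is the line along which they close (so a half turn about z gives the same grasp; the last joint's range is limited). The gripper opens to 95 mm and grips with 3 to 60 N. Pads are 20 mm wide; open, the fingers measure 119 mm over their backs; the gripper's body (75 mm by 180 mm) begins 59 mm behind the grasp point.
Start: joints at [-1.427, 0.491, 1.559, -0, 1.092, -0.106], TCP at [154.529, -605.613, 214.661] pointing down, gripper open.
Joint ranges: [-3.1, 3.1], [-0.84, 2.19], [0.05, 2.79], [-1.13, 4.28], [0.06, 2.93], [-2.69, 2.69]. Speed limits (rad/s): [2.22, 2.22, 2.79, 3.14, 3.14, 3.14].

INTERFACE

Orientations are given as [roll, pitch, yaw] about the fixed x, y, z axes, in that order (R = Rz(yaw) Ry(pitch) Rx(roll)).
In Python, from cell import state, read_camera, job_done, grip_depth gives the robot as it stands.
- The arm moves only by the tool drive_tool, never from a script. Its argument "targets" is a list of rows, each an object with "jaw": the opening, from 0 (shut) to 1 (fully open); "travel": the shift along the tool's x, y, z in m, a list of three; "twist": the turn about the tool's z in rad. In form: [{"jaw": jaw, "travel": [tx, ty, tz], "twist": twist}, ...]. A call has 1 to 8 rows; each row is the pose to reach, as a shift and turn from the pose commanded when the call began, along the tool's axes at that moment; what a row does not reach only later rows make up. A row lasts 1/12 s, in which the tool goes at most 41.7 mm and 7.16 degrees, less where a joint would pass 70% of its speed; a pose out of reach is approached as far as the arm can. A call with a gripper value outside its range is refused whole. The fingers move at their own pace and stop on an object; the grip force is fixed at half the most. Time passes only in rows, so rows that repeat a pose let the fingers close. It gives the time, the measured TCP pose, the force, the opening and the grip force at its end, in the units of the state.
- state(): the state, without advancing time (a new reading comes with each control period).
- read_camera(name): name is "side" or "top" or "wrist"; returns a dict with "frame" (400x640x3 uint8, red, green, blue), "fx", "fy", "cx", "cy" (pixels), "k1" (the pictures are not rectified: a ray, as slopes to the right and down, at radius r is drawn at 1 + k1 r^2 times it, then the intrinsics apply), "R" (3x3) and "t" (3): a world point X has camera coordinates R X + t. Camera axes: x right, y down, z forward; pixel columns grow to the right and rows downward; lengths in mm; the calibration is good to about 2 mm. A picture is of the moment at which its call begins. There is no depth.
- job_done(): hands the job in; it is judged then, once.
The state is a dict: "t": time; "joints": joint angles; "qvel": joint speeds; "tau": joint torques, N m; "eef_pos": TCP position; "tcp_rot": TCP orientation; "ft_force": force on the tool from outside, world axes, zero at the start; "moment": the same for the moment, N m; "opening": opening from 0.0 (shut) to 1.0 (fully open); "grip_force": force on a finger pad.
Only numpy, scipy, OpenCV 4.12 (cv2) and the standard library are available. Lean on these libraries where they do the work, as an engineer would, in place of code of your own. Each camera call takes 0.05 s, during which the arm holds its last target. There are 200 camera calls.

TASK

The disc of the tube rotator has been slid back onto its slanting spindle, and its hexagon collar nut lies on the bench, collar down. Put the nut on the spindle collar first, start it by turning it backwards (anticlockwise) on the thread until it drops in, then screw it on clockwise until its collar is down on the disc's hub, and let go. Leave the forceps, the roll of tape and the petri dish by the centrifuge where they lie.

Things in the scene. Friction and masses are not known exactly. Their poses are not given: they have to be found in the camera images.
- rotator: Tube rotator, fixed: white motor base 160 x 150 mm carrying a slanting grey disc, 176 mm across, 6 mm thick, its top's middle 113 mm above the bench. Origin on the bench under the disc's middle, z up, -x its front. Two capped tubes and empty clips on the disc lie 56 mm or more from the spindle's axis and reach 5 mm above the hub's top. Nothing on it moves.
- spindle: Steel threaded spindle, 23 mm thick, in the middle of the disc. Origin on its axis in the flat top of the hub, which is 40 mm across and stands 14 mm out of the disc; here the nut's collar must come to rest. z points out along the spindle, 30 degrees from vertical, leaning to the rotator's front, roughly towards the robot; x points up the slope of the disc.
- spindle_tip (a point): The blunt tip of the spindle, on its axis, 41 mm out from the hub's top; the last 8 mm taper from 18 to 9 mm thick. The thread begins 13 mm below the tip. It is right-handed, with three starts 120 degrees apart and a lead of 18 mm a turn, that is 1 mm in 20 degrees.
- nut_center (a point): Plain metal hexagon nut with a collar, about 0.11 kg, lying collar down. The point is on its axis, half-way up, 17 mm above the underside; z points from collar to top. 34 mm high, 40 mm across flats, 46 mm across corners; flats face its x axis and every 60 degrees from it. The collar is the lowest 5 mm, 54 mm across: fingertips must stay above it.
- nut_foot (a point): Middle of the nut's underside, where its 24 mm bore opens (three short thread ribs inside). Set on the spindle it rests 5 to 10 mm above the hub, depending on how it is turned. Backed off it climbs to about 10 mm, then drops to about 5, within a third of a turn; 10 degrees more beds it in the groove. Then about 100 degrees clockwise bring it to the hub. It turns freely, with 1 mm play.
- forceps: Fine steel forceps, 132 mm long, 9 mm high, lying flat on the bench; origin in the middle of the underside. Not to be moved.
- label_tape: Roll of tape, 98 mm across, 25 mm high, lying flat; origin in the middle of the underside. Not to be moved.
- petri_center (a point): Petri dish with lid, 90 mm across, 15 mm high, lying flat left of the centrifuge; the point is its centre. Not to be moved.
Mind the look-alikes: they are no part of the job. There is more than one size of the part that bears nut_center; the job needs the largest.

How it is judged (in metres and radians):
On the way, in this order (a step that is already met when the one before it is completed fails the run):
1. the nut, resting on the spindle's thread, has been turned back to the top of the thread's beginning (z of nut_center in the frame of spindle between 0.026 and 0.029 m and x of nut_center in the frame of spindle between -0.003 and 0.003 m and y of nut_center in the frame of spindle between -0.003 and 0.003 m and contact force between nut and spindle above 0.1 N), for 0.15 s.
2. the nut has dropped into the thread (z of nut_center in the frame of spindle below 0.0235 m and x of nut_center in the frame of spindle between -0.003 and 0.003 m and y of nut_center in the frame of spindle between -0.003 and 0.003 m), for 0.1 s.
At the end, for the whole second after the job is handed in: the nut is screwed down on the spindle, collar first, its underside within 2 mm of the hub, in line with the spindle within 0.1 rad and 2 mm, at rest and released (z of nut_center in the frame of spindle between 0.0155 and 0.019 m and x of nut_center in the frame of spindle between -0.002 and 0.002 m and y of nut_center in the frame of spindle between -0.002 and 0.002 m and angle between the z axis of nut_center and the z axis of spindle, either way round below 0.1 rad and angle between nut_center's own z axis and vertical below 0.8 rad and linear speed of nut below 0.01 m/s); the robot touches nothing.
It fails at once if the forceps was moved by more than 20 mm (distance of forceps from where it was at the start of the episode above 0.02 m).
It fails at once if the roll of tape was moved by more than 20 mm (distance of label_tape from where it was at the start of the episode above 0.02 m).
It fails at once if the petri dish was moved by more than 20 mm (distance of petri_center from where it was at the start of the episode above 0.02 m).
It also fails if it takes over 61 s, if anything falls off the work surface, if the arm or the gripper's body presses on something with over 40 N, if the wrist force passes 120 N, or if a joint passes its speed limit or range.

## Working session

There is one attempt and no reset: what is moved stays moved. The work goes in short steps, Python scripts to look and compute and a tool call to move; the robot and the scene stay as the last step left them, time stands still between calls to the robot, and variables do not carry over. Pictures are saved under pics/ and viewed, at most 10 in all, crops included, and the job is handed in when it is done.

Besides the shell and the picture viewer there is one more tool, called after "Emit:" as name(argument=value, ...) on one line, values as JSON. drive_tool: Moves the arm, as the interface text tells. Its arguments: {"type":"object","properties":{"targets":{"type":"array"}},"required":["targets"]}

```bash
mkdir -p pics; ls
python3 - <<'E'
from cell import *
import cv2,numpy as np
print(grip_depth,state())
np.set_printoptions(precision=4,suppress=True)
for n in ("side","top"):
    c=read_camera(n); cv2.imwrite(f"pics/{n}0.png",c["frame"][:,:,::-1]); print(n,{k:c[k] for k in c if k!="frame"})
E
```

```text
pics
18.8 {'t': 0.0, 'joints': array([-1.42656529e+00,  4.91538853e-01,  1.55945178e+00, -1.35466845e-05,
        1.09170557e+00, -1.05627274e-01]), 'qvel': array([-0.00046122,  0.00093162,  0.00018058, -0.00065855, -0.00048667,
        0.00064789]), 'tau': array([-1.16976782e-03, -6.12642503e+01, -2.58178461e+01,  6.91433530e-02,
        4.82101820e-02, -8.43375119e-05]), 'eef_pos': array([ 154.50822381, -605.34535897,  214.07381209]), 'tcp_rot': array([-3.14049398e+00, -1.04401210e-04,  2.49864501e-01]), 'ft_force': array([-0.10775164, -0.1504545 ,  0.52594007]), 'moment': array([-0.00896043,  0.03657568,  0.02102214]), 'grip_force': 0.0, 'opening': 1.0045190059134523}
side {'fx': 386.82906685300156, 'fy': 386.82906685300156, 'cx': 317.87795745396517, 'cy': 195.12270303778894, 'k1': -0.05544619019261648, 'R': array([[-0.133 , -0.991 , -0.0132],
       [-0.4072,  0.0668, -0.9109],
       [ 0.9036, -0.1158, -0.4125]]), 't': array([-140.6652,  320.0416,  660.2356])}
top {'fx': 505.10259164361315, 'fy': 505.10259164361315, 'cx': 321.616183740698, 'cy': 203.83951356510806, 'k1': -0.102164472974093, 'R': array([[-0.0101, -0.9999,  0.    ],
       [-0.9857,  0.0099, -0.1679],
       [ 0.1679, -0.0017, -0.9858]]), 't': array([-191.2508,  490.7396, 1207.7643])}
```

View pics/top0.png

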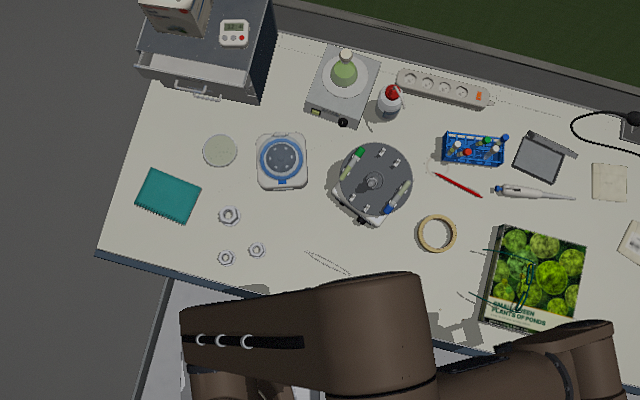

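View pics/side0.png

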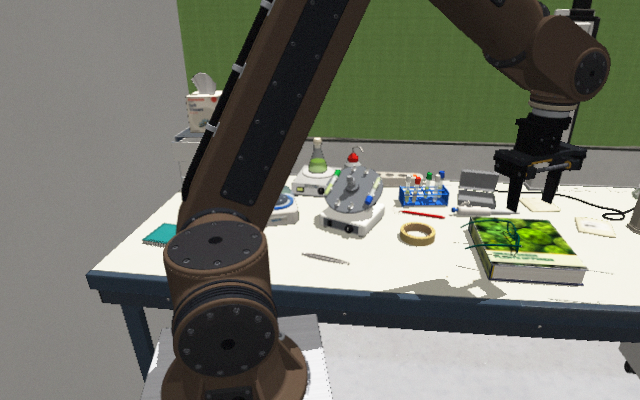

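Nut candidates in the top picture are hexagon nuts at (229,215), (226,258) and (257,250). The one at (229,215) looks largest. The rotator is at (373,181), the tape at (437,233), the forceps at (327,262) and the petri dish at (220,150). I'll take one close crop to check and measure.

```bash
cat > h.py <<'E'
import numpy as np, cv2
from cell import *
np.set_printoptions(precision=3,suppress=True)
def ray(c,u,v):
    K=np.array([[c["fx"],0,c["cx"]],[0,c["fy"],c["cy"]],[0,0,1]])
    p=cv2.undistortPoints(np.array([[[u,v]]],float),K,np.array([c["k1"],0,0,0,0.]))[0,0]
    d=c["R"].T@np.array([p[0],p[1],1]); return -c["R"].T@c["t"], d/np.linalg.norm(d)
def onz(c,u,v,z):
    o,d=ray(c,u,v); return o+d*(z-o[2])/d[2]
def proj(c,X):
    p=c["R"]@np.array(X,float)+c["t"]; s=p[:2]/p[2]; s=s*(1+c["k1"]*(s@s))
    return np.array([c["fx"]*s[0]+c["cx"],c["fy"]*s[1]+c["cy"]])
def tri(c1,p1,c2,p2):
    A=np.zeros((3,3));b=np.zeros(3)
    for c,p in((c1,p1),(c2,p2)):
        o,d=ray(c,*p);M=np.eye(3)-np.outer(d,d);A+=M;b+=M@o
    return np.linalg.solve(A,b)
E
python3 - <<'E'
from h import *
c=read_camera("top"); f=c["frame"][:,:,::-1]
a=cv2.resize(f[195:275,205:275],None,fx=5,fy=5,interpolation=cv2.INTER_CUBIC)
b=cv2.resize(f[135:235,325:420],None,fx=4,fy=4,interpolation=cv2.INTER_CUBIC)
s=read_camera("side")
d=cv2.resize(s["frame"][150:240,315:390,::-1],None,fx=4,fy=4,interpolation=cv2.INTER_CUBIC)
im=np.zeros((600,800,3),np.uint8); im[:400,:350]=a; im[:400,350:730]=b
cv2.imwrite("pics/crop.png",im); cv2.imwrite("pics/sidecrop.png",d)
for n,p,z in(("nut",(229,215),34),("n2",(226,258),20),("n3",(257,250),20),("tape",(437,233),25),("petri",(220,150),15),("forc",(327,262),5),("tip",(373,181),160.6)):
    print(n,onz(c,*p,z))
E
```

```text
nut [464.223  34.485  34.   ]
n2 [358.418  42.584  20.   ]
n3 [377.755 -34.539  20.   ]
tape [ 414.87 -483.47   25.  ]
petri [637.249  65.258  15.   ]
forc [ 347.328 -208.219    5.   ]
tip [ 519.567 -312.326  160.6  ]
```

View pics/crop.png

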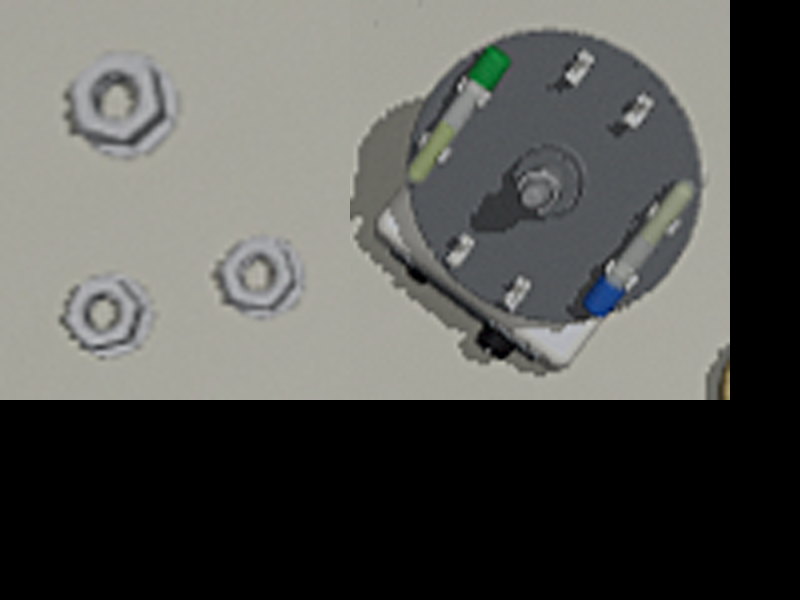

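View pics/sidecrop.png

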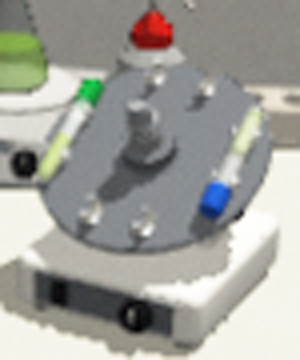

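The crop shows three hexagon nuts. The one at about (228,215) is clearly the largest, so I choose that. The tip is at about (371.5,182.5) in top and (350,176) in side. The disc leans to lower-left in the top view, with the base front edge running from (332,194) to (374,226).

Run:
```python
from h import *
from scipy.optimize import least_squares
c=read_camera("top"); s=read_camera("side")
print("tip tri",tri(c,(371.5,182.5),s,(350,175.8)))
f=c["frame"].astype(int)
m=((f.max(2)<125)&(f.min(2)>50)&(f.max(2)-f.min(2)<30)&(f[:,:,2]>=f[:,:,0]))
z=np.zeros_like(m); z[138:222,330:415]=1; m=(m&z).astype(np.uint8)
m=cv2.morphologyEx(m,cv2.MORPH_CLOSE,np.ones((9,9)))
k,_=cv2.findContours(m,cv2.RETR_EXTERNAL,cv2.CHAIN_APPROX_NONE)
k=max(k,key=cv2.contourArea); h=cv2.convexHull(k)[:,0].astype(float)
ctr=k[:,0].astype(float)
print(cv2.fitEllipse(k),cv2.contourArea(k),len(h))
O,_=ray(c,0,0); D=np.array([ray(c,*p)[1] for p in ctr])
def res(q):
    n=np.array([np.sin(.5236)*np.cos(q[2]),np.sin(.5236)*np.sin(q[2]),np.cos(.5236)])
    P0=np.array([q[0],q[1],113]); t=((P0-O)@n)/(D@n); return np.linalg.norm(O+D*t[:,None]-P0,axis=1)-88
r=least_squares(res,[530,-320,2.6],loss="soft_l1",f_scale=1.5)
x,y,a=r.x; print(r.x,np.degrees(a),np.median(abs(r.fun)))
d=np.array([np.cos(a),np.sin(a),0])*.5+np.array([0,0,.866])
print("hub",np.array([x,y,113])+14*d,"tip",np.array([x,y,113])+55*d)
p=onz(c,332.5,193.75,60);q=onz(c,373.75,226,60);print("front edge dir",p,q,np.degrees(np.arctan2(*(q-p)[[1,0]])))
v=f.copy().astype(np.uint8);cv2.drawContours(v,[k],-1,(255,0,0),1);cv2.imwrite("pics/chk.png",v[:,:,::-1])
print("tip@160.6",onz(c,371.5,182.5,160.6),"nut",onz(c,228.4,215,34))
for j in range(1): print(proj(c,np.array([x,y,113])+14*d),proj(c,np.array([x,y,113])+55*d),proj(s,np.array([x,y,113])+55*d))
```

```text
tip tri [ 517.022 -307.303  158.011]
((374.4776611328125, 179.93704223632812), (72.25904846191406, 75.68533325195312), 39.147499084472656) 4241.0 35
[ 531.045 -321.16     3.101] 177.65109384974204 1.7853026719540281
hub [ 524.051 -320.874  125.124] tip [ 503.568 -320.033  160.63 ]
front edge dir [ 510.392 -223.002   60.   ] [ 429.947 -321.815   60.   ] -129.1496726209204
tip@160.6 [ 516.142 -308.842  160.6  ] nut [464.237  35.988  34.   ]
[375.087 182.322] [376.618 187.923] [356.112 176.362]
```

Emit:
drive_tool(targets=[{"jaw":1,"travel":[0.342,-0.228,0],"twist":-0.9},{"jaw":1,"travel":[0.342,-0.228,0],"twist":-0.9},{"jaw":1,"travel":[0.342,-0.228,0],"twist":-0.9},{"jaw":1,"travel":[0.342,-0.228,0],"twist":-0.9},{"jaw":1,"travel":[0.342,-0.228,0],"twist":-0.9},{"jaw":1,"travel":[0.342,-0.228,0],"twist":-0.9},{"jaw":1,"travel":[0.342,-0.228,0],"twist":-0.9},{"jaw":1,"travel":[0.342,-0.228,0],"twist":-0.9}])

```text
t: 0.97
eef_pos: [378.5, -356.2, 214.8]
tcp_rot: [3.141, 0.0, 1.157]
ft_force: [0.4, -0.5, -0.2]
opening: 0.999
grip_force: 0.0
```

Emit:
drive_tool(targets=[{"jaw":1,"travel":[0.393,-0.079,0],"twist":-0.5},{"jaw":1,"travel":[0.393,-0.079,0],"twist":-0.5},{"jaw":1,"travel":[0.393,-0.079,0],"twist":-0.5},{"jaw":1,"travel":[0.393,-0.079,0],"twist":-0.5},{"jaw":1,"travel":[0.393,-0.079,0],"twist":-0.5},{"jaw":1,"travel":[0.393,-0.079,0],"twist":-0.5},{"jaw":1,"travel":[0.393,-0.079,0],"twist":-0.5},{"jaw":1,"travel":[0.393,-0.079,0],"twist":-0.5}])

```text
t: 1.63
eef_pos: [451.2, -30.8, 214.9]
tcp_rot: [3.141, 0.0, 1.65]
ft_force: [0.6, -0.9, 0.4]
opening: 0.997
grip_force: 0.0
```

Run:
```python
from h import *
c=read_camera("wrist"); st=state()
print(st["eef_pos"],st["tcp_rot"],st["joints"],proj(c,(464,36,34)),-c["R"].T@c["t"])
cv2.imwrite("pics/w1.png",c["frame"][:,:,::-1])
```

```text
[451.983 -25.153 214.919] [ 3.141 -0.001  1.653] [-0.203  0.246  1.962  0.002  0.933 -0.286] [330.624 119.894] [443.415  51.748 385.113]
```

View pics/w1.png

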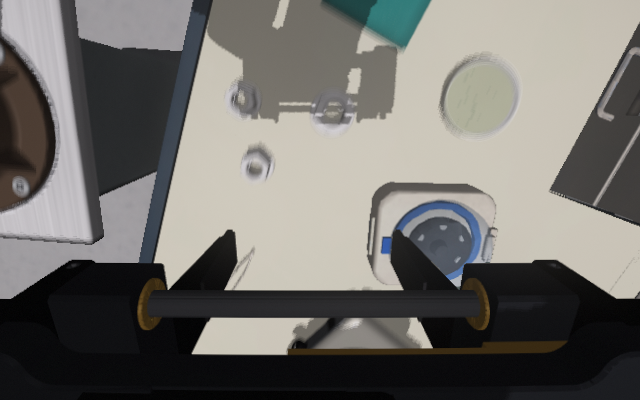

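Emit:
drive_tool(targets=[{"jaw":0.85,"travel":[0.025,0.008,0.105],"twist":0},{"jaw":0.85,"travel":[0.025,0.008,0.105],"twist":0},{"jaw":0.85,"travel":[0.025,0.008,0.105],"twist":0},{"jaw":0.85,"travel":[0.025,0.008,0.105],"twist":0},{"jaw":0.85,"travel":[0.025,0.008,0.105],"twist":0}])

```text
t: 2.1
eef_pos: [456.9, -7.1, 109.4]
tcp_rot: [-3.139, -0.0, 1.651]
ft_force: [-0.8, -0.0, 0.1]
opening: 0.85
grip_force: 0.0
```

Run:
```python
from h import *
c=read_camera("wrist"); st=state()
print(st["eef_pos"],st["tcp_rot"])
p=proj(c,(464,36,34)).astype(int); print(p)
x0,y0=max(p[0]-70,0),max(p[1]-60,0)
f=c["frame"][y0:y0+120,x0:x0+140,::-1]
cv2.imwrite("pics/w2.png",cv2.resize(f,None,fx=5,fy=5,interpolation=cv2.INTER_CUBIC)); np.save("w2.npy",c["frame"]);print(x0,y0)
```

```text
[457.583  -7.539 110.429] [3.141 0.    1.65 ]
[328 156]
258 96
```

View pics/w2.png

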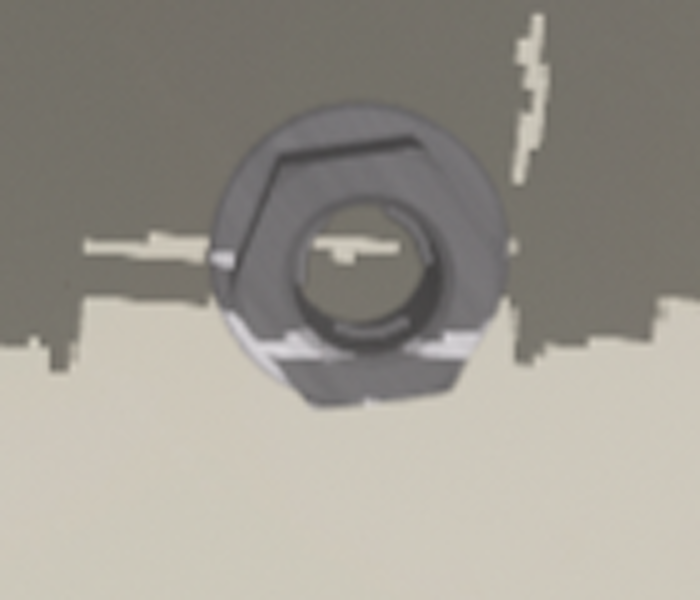

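The close crop shows the big nut's top face with corners at crop pixels (280,160), (418,150), (450,390) and (315,405), and a left corner at (235,285). It is partly shadowed by the gripper.

Run:
```python
from h import *
c=read_camera("wrist")
P=[onz(c,258+x/5,96+y/5,34)[:2] for x,y in((278,162),(416,150),(450,390),(315,405),(235,287))]
P=np.array(P); print(P)
print("centre",(P[0]+P[2])/2,(P[1]+P[3])/2)
for a,b in((0,1),(3,2),(0,4)):
    d=P[b]-P[a];print(np.linalg.norm(d),np.degrees(np.arctan2(d[1],d[0])))
```

```text
[[451.467  56.344]
 [473.006  59.943]
 [482.711  21.913]
 [460.73   17.596]
 [446.125  36.05 ]]
centre [467.089  39.129] [466.868  38.769]
21.836913307082078 9.485060824422511
22.400828963638034 11.110897162760459
20.985471917544896 -104.74692028976106
```

Emit:
drive_tool(targets=[{"jaw":0.85,"travel":[0.046,0.013,0.03],"twist":-0.637},{"jaw":0.85,"travel":[0.046,0.013,0.03],"twist":-0.637},{"jaw":0.85,"travel":[0.046,0.013,0.03],"twist":-0.637},{"jaw":0.85,"travel":[0.046,0.013,0.03],"twist":-0.637},{"jaw":0.85,"travel":[0.046,0.013,0.06],"twist":-0.637},{"jaw":0.85,"travel":[0.046,0.013,0.08],"twist":-0.637},{"jaw":0.85,"travel":[0.046,0.013,0.097],"twist":-0.637},{"jaw":0.85,"travel":[0.046,0.013,0.097],"twist":-0.637}])

```text
t: 2.87
eef_pos: [466.6, 39.1, 12.0]
tcp_rot: [-3.141, -0.0, 2.286]
ft_force: [-1.1, -0.2, -0.4]
opening: 0.85
grip_force: 0.0
```

Emit:
drive_tool(targets=[{"jaw":0.45,"travel":[0,0,0],"twist":0},{"jaw":0.3,"travel":[0,0,0],"twist":0},{"jaw":0.3,"travel":[0,0,0],"twist":0},{"jaw":0.3,"travel":[0,0,0],"twist":0},{"jaw":0.3,"travel":[0,0,0],"twist":0},{"jaw":0.3,"travel":[0,0,0],"twist":0}])

```text
t: 3.37
eef_pos: [466.7, 39.6, 13.1]
tcp_rot: [3.141, 0.001, 2.287]
ft_force: [0.3, 0.2, -0.3]
opening: 0.488
grip_force: 0.0
```

Emit:
drive_tool(targets=[{"jaw":0.3,"travel":[0,0,0],"twist":0},{"jaw":0.3,"travel":[0,0,0],"twist":0},{"jaw":0.3,"travel":[0,0,0],"twist":0},{"jaw":0.3,"travel":[0,0,0],"twist":0},{"jaw":0.3,"travel":[0,0,0],"twist":0}])

```text
t: 3.78
eef_pos: [466.7, 39.7, 12.9]
tcp_rot: [3.141, 0.0, 2.287]
ft_force: [-0.9, -0.0, 6.2]
opening: 0.418
grip_force: 29.9
```

Emit:
drive_tool(targets=[{"jaw":0.3,"travel":[0,0,-0.04],"twist":0},{"jaw":0.3,"travel":[0,0,-0.08],"twist":0},{"jaw":0.3,"travel":[-0.02,-0.01,-0.115],"twist":0},{"jaw":0.3,"travel":[-0.04,-0.02,-0.15],"twist":0},{"jaw":0.3,"travel":[-0.06,-0.03,-0.18],"twist":0},{"jaw":0.3,"travel":[-0.09,-0.045,-0.2],"twist":-0.05},{"jaw":0.3,"travel":[-0.12,-0.06,-0.22],"twist":-0.1},{"jaw":0.3,"travel":[-0.15,-0.077,-0.23],"twist":-0.157}])

```text
t: 4.45
eef_pos: [507.4, -125.5, 245.2]
tcp_rot: [3.141, 0.003, 2.447]
ft_force: [1.5, 0.7, -0.6]
opening: 0.42
grip_force: 29.9
```

Emit:
drive_tool(targets=[{"jaw":0.3,"travel":[-0.03,-0.022,0],"twist":0},{"jaw":0.3,"travel":[-0.06,-0.044,0],"twist":0},{"jaw":0.3,"travel":[-0.09,-0.066,0],"twist":0},{"jaw":0.3,"travel":[-0.12,-0.088,0],"twist":0},{"jaw":0.3,"travel":[-0.15,-0.11,0],"twist":0},{"jaw":0.3,"travel":[-0.186,-0.134,0],"twist":0},{"jaw":0.3,"travel":[-0.186,-0.134,0],"twist":0},{"jaw":0.3,"travel":[-0.186,-0.134,0],"twist":0}])

```text
t: 5.12
eef_pos: [562.9, -348.0, 241.2]
tcp_rot: [-3.141, -0.002, 2.441]
ft_force: [1.0, 0.7, -0.4]
opening: 0.419
grip_force: 29.9
```

Run:
```python
from h import *
c=read_camera("wrist"); st=state()
print(st["eef_pos"],st["tcp_rot"],st["opening"],proj(c,(517,-308,159)),proj(c,(532.5,-320.8,125)),-c["R"].T@c["t"])
cv2.imwrite("pics/w3.png",cv2.resize(c["frame"][:,:,::-1],(800,500),interpolation=cv2.INTER_CUBIC));
```

```text
[ 562.809 -346.493  241.561] [ 3.142 -0.002  2.443] 0.41778235631586 [316.505 133.778] [316.29  152.237] [ 498.008 -295.236  411.6  ]
```

View pics/w3.png

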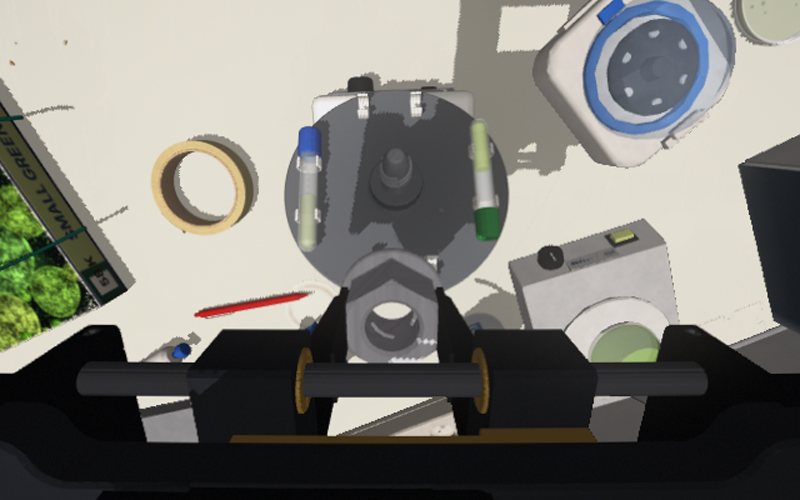

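The wrist view (scaled by 1.25) shows the tip at about (397,157), the hub centre at about (397,183), and tubes at x≈308 and x≈483. The nut is held aligned in the jaws, and the rotator front is straight up in the image, about 1.5° to the left.

Run:
```python
from h import *
c=read_camera("wrist");t=read_camera("top");s=read_camera("side")
print(c["fx"])
tw=(397.3/1.25,157.5/1.25); hw=(397/1.25,183/1.25)
T=onz(c,*tw,160.6);H=onz(c,*hw,125.1);print(T,H,T-H)
print("tri tw+top",tri(c,tw,t,(371.5,182.5)),"tw+side",tri(c,tw,s,(350,175.8)))
def D(p,z): return onz(c,p[0]/1.25,p[1]/1.25,z)[:2]
b=(D((309,128),105),D((308,250),158)); g=(D((479,120),105),D((486,240),158))
for q in(b,g): d=q[0]-q[1]; print(np.degrees(np.arctan2(d[1],d[0])))
d=D((313,97),50)-D((475,95),50);print(np.degrees(np.arctan2(d[1],d[0]))-90)
f=c["frame"][100:165,280:355].astype(int).mean(2)
print(f[12:40:2,30:48].astype(int))
```

```text
305.6836165618273
[ 512.727 -301.72   160.6  ] [ 529.   -314.91  125.1 ] [-16.273  13.189  35.5  ]
tri tw+top [ 509.54  -302.864  196.534] tw+side [ 512.487 -303.054  159.959]
143.68174449116017
138.93156910508816
-219.33235134617902
[[68 70 68 69 69 69 69 68 68 69 68 68 69 69 68 68 68 68]
 [69 69 68 68 68 68 69 68 69 69 67 69 68 68 68 68 68 69]
 [69 68 68 68 68 69 68 68 68 67 68 68 68 67 69 68 68 68]
 [68 69 68 68 67 67 67 69 67 67 68 67 67 67 67 67 67 67]
 [68 71 71 76 81 80 78 75 73 70 66 67 67 67 68 67 66 66]
 [80 88 91 90 89 88 91 93 92 87 77 67 66 66 67 67 67 66]
 [88 91 90 90 91 93 94 92 91 91 88 81 67 63 63 67 66 68]
 [88 89 89 92 94 93 92 91 92 92 92 85 76 68 66 76 78 67]
 [87 90 93 94 93 92 91 91 94 95 91 84 76 73 68 75 91 78]
 [84 93 96 97 98 99 99 99 97 91 85 80 77 75 70 70 82 92]
 [75 81 84 86 89 90 88 87 85 82 80 78 77 75 72 70 82 98]
 [76 77 79 81 81 82 82 81 81 80 79 77 77 76 74 72 86 98]
 [73 76 75 77 78 79 78 78 77 78 77 77 76 73 69 69 89 94]
 [72 72 73 74 75 75 75 75 74 75 76 76 73 71 71 84 99 87]]
```

Emit:
drive_tool(targets=[{"jaw":0.3,"travel":[0.03,0.001,0],"twist":0},{"jaw":0.3,"travel":[0.062,0.0015,0],"twist":-0.026},{"jaw":0.3,"travel":[0.062,0.0015,0.03],"twist":-0.026},{"jaw":0.3,"travel":[0.062,0.0015,0.054],"twist":-0.026},{"jaw":0.3,"travel":[0.062,0.0015,0.054],"twist":-0.026},{"jaw":0.3,"travel":[0.062,0.0015,0.054],"twist":-0.026}])

```text
t: 5.82
eef_pos: [516.7, -304.4, 188.8]
tcp_rot: [-3.141, -0.001, 2.471]
ft_force: [-0.1, -0.5, -0.2]
opening: 0.421
grip_force: 29.9
```

Run:
```python
from h import *
c=read_camera("wrist"); st=state(); s=read_camera("side")
print(st["eef_pos"],st["tcp_rot"])
im=np.zeros((500,800,3),np.uint8)
im[:,:480]=cv2.resize(c["frame"][60:310,200:440,::-1],(480,500)); im[:400,480:]=cv2.resize(s["frame"][140:240,310:390,::-1],(320,400))
cv2.imwrite("pics/w4.png",im)
```

```text
[ 517.232 -304.917  189.764] [-3.142  0.001  2.471]
```

View pics/w4.png

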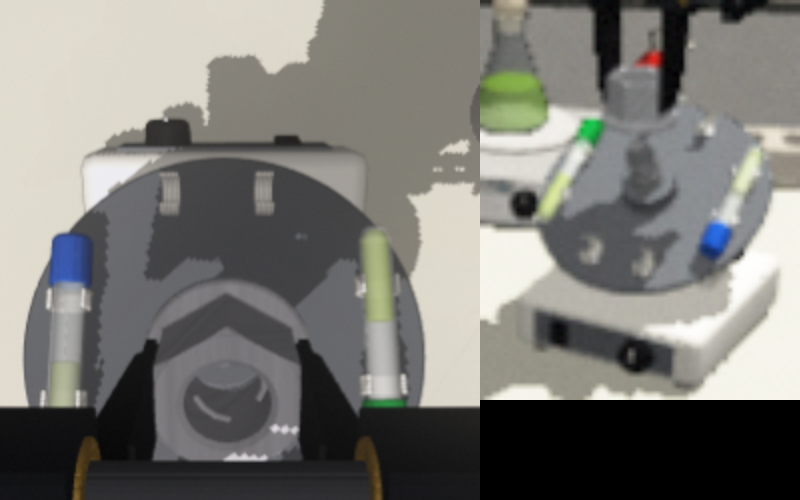

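Through the bore, the tip shows as a light patch at (228,375). In the side inset the nut sits right above the tip, and the rotator is symmetric about the tool axis. I'll go down now.

Emit:
drive_tool(targets=[{"jaw":0.3,"travel":[0,0,0.007],"twist":0},{"jaw":0.3,"travel":[0,0,0.014],"twist":0},{"jaw":0.3,"travel":[0,0,0.019],"twist":0},{"jaw":0.3,"travel":[0,0,0.019],"twist":0}])

```text
t: 6.25
eef_pos: [516.4, -305.0, 168.4]
tcp_rot: [-3.141, -0.002, 2.47]
ft_force: [-0.4, 0.1, -0.6]
opening: 0.416
grip_force: 29.9
```

Emit:
drive_tool(targets=[{"jaw":0.3,"travel":[0,0,0.003],"twist":0},{"jaw":0.3,"travel":[0,0,0.005],"twist":0},{"jaw":0.3,"travel":[0,0,0.005],"twist":0}])

```text
t: 6.5
eef_pos: [516.8, -305.4, 164.4]
tcp_rot: [-3.141, 0.0, 2.47]
ft_force: [-0.1, -0.7, -0.8]
opening: 0.418
grip_force: 29.9
```

Emit:
drive_tool(targets=[{"jaw":0.3,"travel":[0,0,0.002],"twist":0},{"jaw":0.3,"travel":[0,0,0.004],"twist":0},{"jaw":0.3,"travel":[0,0,0.004],"twist":0}])

```text
t: 6.75
eef_pos: [517.4, -305.9, 160.9]
tcp_rot: [-3.141, 0.003, 2.47]
ft_force: [3.5, -4.1, 0.4]
opening: 0.419
grip_force: 29.9
```

Emit:
drive_tool(targets=[{"jaw":0.3,"travel":[-0.002,0,0.003],"twist":0},{"jaw":0.3,"travel":[-0.004,0,0.006],"twist":0},{"jaw":0.3,"travel":[-0.004,0,0.006],"twist":0}])

```text
t: 7.0
eef_pos: [519.3, -307.9, 154.9]
tcp_rot: [-3.141, -0.001, 2.47]
ft_force: [-3.7, -2.2, 3.5]
opening: 0.419
grip_force: 30.0
```

Emit:
drive_tool(targets=[{"jaw":0.3,"travel":[-0.0015,0,0.0025],"twist":0},{"jaw":0.3,"travel":[-0.003,0,0.005],"twist":0},{"jaw":0.3,"travel":[-0.003,0,0.005],"twist":0}])

```text
t: 7.25
eef_pos: [521.5, -309.7, 152.3]
tcp_rot: [-3.141, 0.0, 2.47]
ft_force: [-11.4, 2.2, 27.2]
opening: 0.419
grip_force: 30.0
```

Emit:
drive_tool(targets=[{"jaw":0.5,"travel":[0,0,-0.001],"twist":0},{"jaw":0.55,"travel":[0,0,-0.001],"twist":0},{"jaw":0.55,"travel":[0,0,-0.001],"twist":0},{"jaw":0.55,"travel":[0,0,-0.001],"twist":0},{"jaw":0.55,"travel":[0,0,-0.001],"twist":0}])

```text
t: 7.67
eef_pos: [522.1, -309.4, 150.2]
tcp_rot: [-3.142, -0.001, 2.47]
ft_force: [0.3, 0.8, 1.0]
opening: 0.548
grip_force: 0.0
```

Run:
```python
from h import *
c=read_camera("wrist"); st=state(); s=read_camera("side")
print(st["eef_pos"],st["tcp_rot"])
im=np.zeros((500,800,3),np.uint8)
im[:,:480]=cv2.resize(c["frame"][60:310,200:440,::-1],(480,500)); im[:400,480:]=cv2.resize(s["frame"][140:240,310:390,::-1],(320,400),interpolation=cv2.INTER_CUBIC)
cv2.imwrite("pics/w5.png",im)
```

```text
[ 522.141 -309.468  150.214] [-3.142 -0.001  2.47 ]
```

View pics/w5.png

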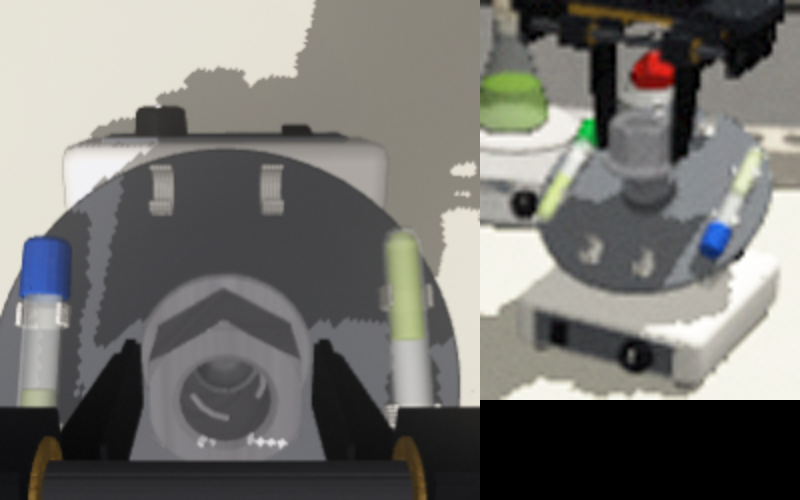

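The nut is on the tip but only partly tilted. The spindle end shows inside the bore at (228,372), and a corner points to the front. I'll regrip high and tip its top forward.

Emit:
drive_tool(targets=[{"jaw":0.55,"travel":[0,0,-0.006],"twist":0},{"jaw":0.45,"travel":[0,0,-0.006],"twist":0},{"jaw":0.3,"travel":[0,0,-0.006],"twist":0},{"jaw":0.3,"travel":[0,0,-0.006],"twist":0},{"jaw":0.3,"travel":[0,0,-0.006],"twist":0},{"jaw":0.3,"travel":[0,0,-0.006],"twist":0}])

```text
t: 8.27
eef_pos: [522.1, -309.8, 156.9]
tcp_rot: [-3.141, 0.0, 2.47]
ft_force: [-3.1, -1.4, 3.6]
opening: 0.42
grip_force: 29.9
```

Emit:
drive_tool(targets=[{"jaw":0.3,"travel":[0.002,0,0.0],"twist":0},{"jaw":0.3,"travel":[0.004,0,0.0],"twist":0},{"jaw":0.3,"travel":[0.006,0,0.001],"twist":0},{"jaw":0.3,"travel":[0.006,0,0.001],"twist":0}])

```text
t: 8.6
eef_pos: [519.9, -308.0, 156.7]
tcp_rot: [-3.142, 0.009, 2.47]
ft_force: [8.4, -8.8, 0.9]
opening: 0.419
grip_force: 30.0
```

Emit:
drive_tool(targets=[{"jaw":0.3,"travel":[0.002,0,0.001],"twist":0},{"jaw":0.3,"travel":[0.004,0,0.003],"twist":0},{"jaw":0.3,"travel":[0.004,0,0.003],"twist":0}])

```text
t: 8.85
eef_pos: [516.6, -305.4, 154.1]
tcp_rot: [-3.141, 0.009, 2.47]
ft_force: [6.4, -8.5, 4.5]
opening: 0.417
grip_force: 30.0
```

Emit:
drive_tool(targets=[{"jaw":0.5,"travel":[0,0,0],"twist":0},{"jaw":0.52,"travel":[0,0,0],"twist":0},{"jaw":0.52,"travel":[0,0,0],"twist":0},{"jaw":0.52,"travel":[0,0,0],"twist":0}])

```text
t: 9.18
eef_pos: [514.2, -303.0, 152.3]
tcp_rot: [3.142, -0.001, 2.47]
ft_force: [-1.3, -1.2, 0.6]
opening: 0.517
grip_force: 0.0
```

```bash
cat > seg.py <<'E'
from h import *
# side view: nut mask near spindle vs disc; print bounding rows of the light-grey nut
s=read_camera("side"); st=state()
print(st["eef_pos"],st["ft_force"])
f=s["frame"][160:200,335:368].astype(int).mean(2).astype(int)
print(f[::2])
E
python3 seg.py
```

```text
[ 514.204 -303.09   152.336] [-0.128  0.17  -0.084]
[[133  78  14  14  10  16  10  15 107 135 134 134 103  61  44  51  52  48
   52  55  53  34   6   9   6  11  11  11 111 137 137 139 133]
 [135  78   7   6  15  18  18  15 108 133 136 118 139 141 120 115 115 116
  117 121  93  38  15   3  11   5  14  62 121 137 137 135 136]
 [134  78  11   9  17  15  16  15 108 122 134 156 159 162 166 172 175 177
  191 201 145  53   6   7  11   8  11 107 137 136 136 137 134]
 [145 107  45   0  19  20  18  13 108 108  93  94 113 142 156 164 163 167
  145 125  93  39  12  11  12  15  19 109 139 127 134 139 133]
 [215 215 131   7  14  17  18  23  92 113 123 127 138 141 143 142 163 154
  158 165 115  44  11   8  12  11  40 117 140 142 136 125 136]
 [145  74  48   8  16  21  14  38 116 139 143 141 140 143 145 149 162 148
  169 230 167  26   5  11   7  12  83 129 142 143 164 165 158]
 [ 90  98  60   5  15  15  16  33 109 144 158 155 191 169 138 139 141 152
  156 157  95  26   5   5  10  10  91 134 140 144 144 190 234]
 [134 120  65  21  14  16  17  60 132 153 143 124 109 105 109 107  98 105
  135 152  96  
[... 992 characters left out ...]
3 139 141 142]
 [141 139 142 136 132 103  85  87  84  88  79  82  82  94 102 104  99  99
   86  72  59  57  76 124 141 138 140 146 142 145 140 143 141]
 [134 137 138 107  83  85  88  88  85  88  88  83  72  60  61  56  60  57
   62  65  68 108 131 135 144 143 142 144 141 145 140 142 140]
 [ 87  82  85  83  86  84  84  89  84  84  82  85  83  84  84  77  82  80
   80  86 103 129 140 140 143 142 142 142 141 141 144 143 150]
 [ 96  84  86  86  86  84  87  82  89  91  86  86  83  86  84  84  86  83
   87 104 132 140 141 145 144 143 138 131 134 140 144 124 115]
 [ 81  92  96  91  89  90  87  84  87  87  86  90  88  88  86  87  87  87
   86  90 110 103 111 125 123  97  86  88 104 133 123 106 114]]
```

Run:
```python
from h import *
c=read_camera("wrist"); s=read_camera("side")
im=np.zeros((600,800,3),np.uint8)
im[:,:480]=cv2.resize(c["frame"][130:330,240:400,::-1],(480,600),interpolation=cv2.INTER_CUBIC); im[:400,480:]=cv2.resize(s["frame"][150:200,330:370,::-1],(320,400),interpolation=cv2.INTER_CUBIC)
cv2.imwrite("pics/w6.png",im)
T=np.array([514,-303.5,160.6]);d=np.array([-.3915,.311,.866])
for a in (-41,-31,-7,0,3): print(a,proj(c,T+a*d),proj(s,T+a*d))
```

```text
-41 [314.75  256.168] [352.482 184.505]
-31 [314.817 255.615] [351.787 182.327]
-7 [315.005 254.051] [350.08  176.979]
0 [315.07  253.518] [349.572 175.386]
3 [315.099 253.277] [349.352 174.699]
```

View pics/w6.png

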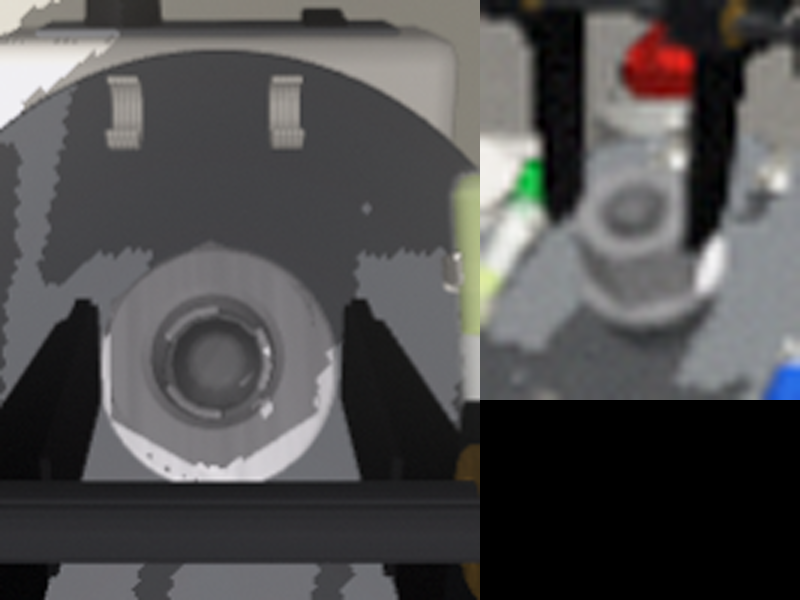

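The nut now sits square on the spindle. The bore and tip are concentric at (218,360), a corner faces front, and the flats are parallel to the pads. Next I'll use the jaws as a loose wrench and turn anticlockwise slowly.

Emit:
drive_tool(targets=[{"jaw":0.52,"travel":[-0.0027,-0.001,0.0033],"twist":0},{"jaw":0.45,"travel":[-0.0027,-0.001,0.0033],"twist":0},{"jaw":0.45,"travel":[-0.0027,-0.001,0.0033],"twist":0},{"jaw":0.45,"travel":[-0.0027,-0.001,0.0033],"twist":-0.05},{"jaw":0.45,"travel":[-0.0027,-0.001,0.0033],"twist":-0.1},{"jaw":0.45,"travel":[-0.0027,-0.001,0.0033],"twist":-0.15},{"jaw":0.45,"travel":[-0.0027,-0.001,0.0033],"twist":-0.2},{"jaw":0.45,"travel":[-0.0027,-0.001,0.0033],"twist":-0.25}])

```text
t: 10.0
eef_pos: [515.7, -306.0, 149.3]
tcp_rot: [-3.141, -0.0, 2.722]
ft_force: [-2.7, -0.8, -0.2]
opening: 0.45
grip_force: 1.2
```

```bash
cat > nut.py <<'E'
from h import *
# rough look at the nut from the wrist: polar edge of bore/hex -> print hex phase
st=state(); c=read_camera("wrist")
cv2.imwrite("pics/_%.2f.png"%st["t"],c["frame"][:,:,::-1])
print(st["eef_pos"],st["tcp_rot"][2],st["ft_force"],st["moment"],st["opening"],st["grip_force"])
E
python3 nut.py
```

```text
[ 515.65  -305.959  149.314] 2.7222841853334163 [-2.688 -0.808 -0.168] [-0.28   0.275 -0.054] 0.44968299933433703 1.210705577286717
```

Emit:
drive_tool(targets=[{"jaw":0.45,"travel":[0,0,0],"twist":-0.05},{"jaw":0.45,"travel":[0,0,0],"twist":-0.1},{"jaw":0.45,"travel":[0,0,0],"twist":-0.15},{"jaw":0.45,"travel":[0,0,0],"twist":-0.2},{"jaw":0.45,"travel":[0,0,0],"twist":-0.25},{"jaw":0.45,"travel":[0,0,0],"twist":-0.3},{"jaw":0.45,"travel":[0,0,0],"twist":-0.35},{"jaw":0.45,"travel":[0,0,0],"twist":-0.35}])

```text
t: 10.72
eef_pos: [516.3, -306.9, 150.3]
tcp_rot: [-3.139, 0.002, 3.071]
ft_force: [-1.4, -3.2, 5.6]
opening: 0.451
grip_force: 11.6
```

```bash
python3 nut.py
```

```text
[ 516.335 -306.944  150.259] 3.0710719584252844 [-1.45  -3.235  5.562] [-0.81   0.015 -0.204] 0.45103817793520323 11.570258165786527
```

Emit:
drive_tool(targets=[{"jaw":0.58,"travel":[0,0,0],"twist":0},{"jaw":0.58,"travel":[0,0,0],"twist":0},{"jaw":0.58,"travel":[0,0,0],"twist":0.12},{"jaw":0.58,"travel":[0,0,0],"twist":0.24},{"jaw":0.58,"travel":[0,0,0],"twist":0.36},{"jaw":0.58,"travel":[0,0,0],"twist":0.48},{"jaw":0.58,"travel":[0,0,0],"twist":0.6},{"jaw":0.58,"travel":[0,0,0],"twist":0.7}])

```text
t: 11.43
eef_pos: [515.8, -305.5, 149.0]
tcp_rot: [3.142, -0.001, 2.363]
ft_force: [-0.3, -0.1, 0.3]
opening: 0.576
grip_force: 0.0
```

Run:
```python
from h import *
st=state(); c=read_camera("wrist"); print(st["eef_pos"],st["tcp_rot"][2],st["opening"],st["ft_force"])
f=c["frame"]; np.save("a.npy",f)
g=cv2.cvtColor(f,cv2.COLOR_RGB2GRAY)
T=np.array([512.3,-302.6,160.6]);d=np.array([-.3915,.311,.866]);hub=T-41*d
ex=np.array([.783,-.622,0])*.866+np.array([0,0,.5]); ey=np.cross(d,ex)
# radial intensity profile on plane of nut top (axial 41): resample by projecting polar grid
for ax in (39,44):
    C=hub+ax*d
    R=np.arange(4,32,1.); A=np.radians(np.arange(0,360,10))
    P=np.array([[proj(c,C+r*(np.cos(a)*ex+np.sin(a)*ey)) for r in R] for a in A])
    I=cv2.remap(g,P[...,0].astype(np.float32),P[...,1].astype(np.float32),cv2.INTER_LINEAR)
    if ax==39:
        for a,row in zip(range(0,360,10),I): print(a,row)
```

```text
[ 515.766 -305.527  149.042] 2.362987690711534 0.5762955177375649 [-0.251 -0.079  0.321]
0 [ 97 103 105  78  72 104 121  92  92 123 126 126 126 126 126 127 197 209
 208 123  31  33  38  43  38  44  47  48]
10 [ 95  91  95  78  77 113 116  92 115 133 125 126 125 126 126 126 140 196
 207 211  82  32  34  39  41  40  45  47]
20 [ 92  95 100  79  75  86 101 102 136 127 126 121 123 122 123 125 152 210
 217 216 144  91  32  32  34  41  39  41]
30 [ 89  97  89  77  73  92  90 108 161 158 131 129 126 127 130 184 201 201
 202 197 128 112 113 113  66  32  33  34]
40 [ 87  81  79  77  74  97  91  99 122 134 143 136 123 127 189 208 208 208
 207 193 121 112 112 111 112 112 112 112]
50 [ 85  80  78  76  78  97  91 102 123 124 126 126 126 134 198 204 204 204
 204 181 116 111 111 111 111 111 112 111]
60 [ 84  79  76  75  83  98  92 105 126 124 123 124 125 132 188 202 200 201
 198 167 114 111 111  98  42  21  22  22]
70 [ 82  77  73  70  87  97  95 104 123 124 126 128 129 128 132 188 199 199
 192 150 109  51  23  23  23  23  22  22]
80 [ 81  75  71  69 102 130  99 103 124 127 128 128 127 126 124 123 
[... 2561 characters left out ...]
 89  82 100  64  76  83  68  70  99 105 120 121 120 122 126 128
 125 184 175 112 109 109 109 109 109 109]
310 [101  98  91  93  95  66  79 104  79  82  99 112 127 125 122 119 121 127
 125 120 179 115 110 110 110 110 110 110]
320 [100  96 104 105  75  71  93 117  83  95 101 123 126 127 127 124 121 119
 134 202 199 119 110 111  63  30  30  33]
330 [ 99  94 112 105  74  69 101 115  86  94 113 126 127 127 127 128 137 200
 208 205 192  91  30  30  34  40  38  40]
340 [ 99  94 117  85  73  75 116 109  90  97 125 126 126 127 128 127 196 208
 201 185  79  30  33  39  40  39  45  47]
350 [ 99 107 123  79  75  86 122 102  91 112 125 125 127 128 126 156 208 211
 212 127  31  32  37  42  39  44  46  49]
```

Emit:
drive_tool(targets=[{"jaw":0.58,"travel":[0,-0.001,0],"twist":0.12},{"jaw":0.58,"travel":[0,-0.001,0],"twist":0.24},{"jaw":0.58,"travel":[0,-0.001,0],"twist":0.36},{"jaw":0.58,"travel":[0,-0.001,0],"twist":0.48},{"jaw":0.56,"travel":[0,-0.001,0],"twist":0.6},{"jaw":0.44,"travel":[0,-0.001,0],"twist":0.62},{"jaw":0.44,"travel":[0,-0.001,0],"twist":0.62},{"jaw":0.44,"travel":[0,-0.001,0],"twist":0.62}])

```text
t: 12.15
eef_pos: [515.1, -306.4, 149.2]
tcp_rot: [-3.141, -0.0, 1.754]
ft_force: [0.3, -0.8, -0.8]
opening: 0.467
grip_force: 28.0
```

Emit:
drive_tool(targets=[{"jaw":0.44,"travel":[0,0,0],"twist":-0.05},{"jaw":0.44,"travel":[0,0,0],"twist":-0.1},{"jaw":0.44,"travel":[0,0,0],"twist":-0.15},{"jaw":0.44,"travel":[0,0,0],"twist":-0.2},{"jaw":0.44,"travel":[0,0,0],"twist":-0.25},{"jaw":0.44,"travel":[0,0,0],"twist":-0.3},{"jaw":0.44,"travel":[0,0,0],"twist":-0.35},{"jaw":0.44,"travel":[0,0,0],"twist":-0.4}])

```text
t: 12.82
eef_pos: [513.8, -306.8, 149.9]
tcp_rot: [-3.139, -0.001, 2.156]
ft_force: [-10.7, -2.6, 10.7]
opening: 0.452
grip_force: 28.6
```

```bash
cat > phase.py <<'E'
from h import *
st=state(); c=read_camera("wrist"); print("t",st["t"],st["eef_pos"],"psi'",np.degrees(st["tcp_rot"][2]%6.2832-2.47),"op",st["opening"],st["grip_force"],st["ft_force"])
g=cv2.cvtColor(c["frame"],cv2.COLOR_RGB2GRAY); np.save("last.npy",c["frame"])
T=np.array([512.3,-302.6,160.6]);d=np.array([-.3915,.311,.866]);hub=T-41*d
ex=np.array([.783,-.622,0])*.866+np.array([0,0,.5]); ey=np.cross(d,ex)
C=hub+39*d; R=np.arange(4,30,.5); A=np.radians(np.arange(0,360,5))
P=np.array([[proj(c,C+r*(np.cos(a)*ex+np.sin(a)*ey)) for r in R] for a in A],np.float32)
I=cv2.remap(g,P[...,0],P[...,1],cv2.INTER_LINEAR).astype(float)
out=[];bore=[]
for k,row in enumerate(I):
    i0=np.argmax(row>=112) if (row[10:]>=112).any() else 0
    j=next((i for i in range(26,len(R)) if not 100<row[i]<140),None)
    out.append((k*5,R[j] if j else 0,row[j]-120 if j else 0))
print("edge r:"," ".join(f"{a}:{r:.1f}{'+' if s>0 else '-'}" for a,r,s in out))
E
python3 phase.py
```

```text
t 12.8167 [ 513.757 -306.794  149.901] psi' -17.999005274321984 op 0.4519351501078473 28.574438013863244 [-10.719  -2.596  10.727]
edge r: 0:18.5+ 5:18.5+ 10:18.5+ 15:19.0+ 20:19.0+ 25:19.0+ 30:19.0- 35:17.0+ 40:17.0- 45:17.0- 50:17.0- 55:17.0- 60:17.0- 65:17.0- 70:17.0- 75:17.0- 80:17.0- 85:17.0- 90:17.0- 95:17.0- 100:17.0- 105:17.5- 110:17.0- 115:17.0- 120:17.0- 125:17.0- 130:17.0- 135:17.0- 140:17.0- 145:17.0- 150:17.0- 155:18.0- 160:18.5- 165:20.0- 170:20.5- 175:21.5- 180:22.0- 185:22.5- 190:22.5- 195:22.5- 200:23.0- 205:0.0- 210:0.0- 215:0.0- 220:25.5- 225:25.5- 230:26.0- 235:26.0- 240:25.5- 245:25.0- 250:17.0- 255:17.0- 260:17.0- 265:17.0- 270:17.0- 275:17.0- 280:17.0- 285:17.0- 290:17.0- 295:0.0- 300:0.0- 305:17.0- 310:18.0+ 315:18.0+ 320:17.0+ 325:17.0+ 330:18.0+ 335:17.0+ 340:17.5+ 345:17.0+ 350:18.5+ 355:19.0+
```

Emit:
drive_tool(targets=[{"jaw":0.455,"travel":[0,0,0],"twist":-0.05},{"jaw":0.455,"travel":[0,0,0],"twist":-0.1},{"jaw":0.455,"travel":[0,0,0],"twist":-0.15},{"jaw":0.455,"travel":[0,0,0],"twist":-0.2},{"jaw":0.455,"travel":[0,0,0],"twist":-0.25},{"jaw":0.455,"travel":[0,0,0],"twist":-0.3},{"jaw":0.455,"travel":[0,0,0],"twist":-0.35},{"jaw":0.455,"travel":[0,0,0],"twist":-0.4}])

```text
t: 13.53
eef_pos: [514.8, -307.3, 150.0]
tcp_rot: [-3.14, 0.001, 2.555]
ft_force: [-4.3, -3.2, 6.2]
opening: 0.452
grip_force: 17.3
```

Emit:
drive_tool(targets=[{"jaw":0.455,"travel":[0,0,0],"twist":-0.05},{"jaw":0.455,"travel":[0,0,0],"twist":-0.1},{"jaw":0.455,"travel":[0,0,0],"twist":-0.15},{"jaw":0.455,"travel":[0,0,0],"twist":-0.2},{"jaw":0.455,"travel":[0,0,0],"twist":-0.25},{"jaw":0.455,"travel":[0,0,0],"twist":-0.3},{"jaw":0.455,"travel":[0,0,0],"twist":-0.35},{"jaw":0.455,"travel":[0,0,0],"twist":-0.4}])

```text
t: 14.2
eef_pos: [515.3, -307.9, 150.1]
tcp_rot: [-3.139, 0.002, 2.955]
ft_force: [-2.6, -4.8, 4.2]
opening: 0.463
grip_force: 30.3
```

Emit:
drive_tool(targets=[{"jaw":0.455,"travel":[0,0,0],"twist":-0.05},{"jaw":0.455,"travel":[0,0,0],"twist":-0.1},{"jaw":0.455,"travel":[0,0,0],"twist":-0.15},{"jaw":0.455,"travel":[0,0,0],"twist":-0.2},{"jaw":0.6,"travel":[0,0,0],"twist":-0.2},{"jaw":0.6,"travel":[0,0,0],"twist":-0.2},{"jaw":0.6,"travel":[0,0,0],"twist":-0.1},{"jaw":0.6,"travel":[0,0,0],"twist":0}])

```text
t: 14.87
eef_pos: [515.0, -306.2, 149.1]
tcp_rot: [3.141, -0.001, 2.946]
ft_force: [0.2, -0.5, 0.2]
opening: 0.6
grip_force: 0.0
```

```bash
python3 phase.py
```

```text
t 14.8667 [ 515.042 -306.186  149.083] psi' 27.249827361672487 op 0.5995390831283854 0.0 [ 0.167 -0.452  0.248]
edge r: 0:21.5+ 5:21.0+ 10:20.0+ 15:19.0+ 20:18.5+ 25:18.0+ 30:17.5+ 35:17.5+ 40:17.5+ 45:17.5+ 50:24.0- 55:25.0- 60:26.5- 65:28.5- 70:0.0- 75:0.0- 80:0.0- 85:29.5- 90:27.5- 95:26.0- 100:24.0- 105:24.0- 110:24.0- 115:24.0- 120:24.5- 125:21.0- 130:21.5- 135:22.0- 140:22.0- 145:21.5- 150:21.5- 155:21.5- 160:21.5- 165:21.5- 170:21.5- 175:22.0- 180:22.5- 185:23.0- 190:23.0- 195:23.5- 200:23.5- 205:23.0- 210:23.5- 215:24.0- 220:25.0- 225:25.5- 230:26.0- 235:26.5- 240:27.5- 245:28.0- 250:24.5- 255:23.5- 260:22.5- 265:22.0- 270:22.0- 275:21.5- 280:21.5- 285:21.5- 290:22.0- 295:22.5- 300:23.0- 305:23.5- 310:22.5- 315:21.5- 320:20.5- 325:20.0- 330:19.5- 335:19.5- 340:19.5- 345:19.5- 350:19.5- 355:20.0-
```

Emit:
drive_tool(targets=[{"jaw":0.56,"travel":[0,0,0],"twist":0.12},{"jaw":0.5,"travel":[0,0,0],"twist":0.26},{"jaw":0.44,"travel":[0,0,0],"twist":0.28},{"jaw":0.44,"travel":[0,0,0],"twist":0.28},{"jaw":0.44,"travel":[0,0,0],"twist":0.23},{"jaw":0.44,"travel":[0,0,0],"twist":0.18},{"jaw":0.44,"travel":[0,0,0],"twist":0.13},{"jaw":0.44,"travel":[0,0,0],"twist":0.08}])

```text
t: 15.58
eef_pos: [515.2, -306.4, 149.3]
tcp_rot: [3.142, -0.0, 2.876]
ft_force: [-1.3, -0.7, 2.9]
opening: 0.442
grip_force: 2.2
```

Emit:
drive_tool(targets=[{"jaw":0.44,"travel":[0,0,0],"twist":-0.05},{"jaw":0.44,"travel":[0,0,0],"twist":-0.1},{"jaw":0.44,"travel":[0,0,0],"twist":-0.13},{"jaw":0.44,"travel":[0,0,0],"twist":-0.13},{"jaw":0.58,"travel":[0,0,0],"twist":-0.13},{"jaw":0.58,"travel":[0,0,0],"twist":-0.13},{"jaw":0.58,"travel":[0,0,0],"twist":-0.03},{"jaw":0.58,"travel":[0,0,0],"twist":0.09}])

```text
t: 16.25
eef_pos: [515.1, -306.2, 149.0]
tcp_rot: [3.141, -0.001, 2.776]
ft_force: [-0.0, -0.1, 0.2]
opening: 0.57
grip_force: 0.0
```

```bash
cat > side.py <<'E'
from h import *
s=read_camera("side"); g=cv2.cvtColor(s["frame"],cv2.COLOR_RGB2GRAY); np.save("s_%.2f.npy"%state()["t"],g)
print("side", g[166:196,346:353].astype(float).mean(1).astype(int))
E
python3 phase.py; python3 side.py
```

```text
t 16.25 [ 515.082 -306.229  148.977] psi' 17.53854530215399 op 0.5700206085795693 0.0 [-0.013 -0.15   0.235]
edge r: 0:19.5+ 5:20.0+ 10:20.0+ 15:20.5+ 20:19.5+ 25:19.0+ 30:18.5+ 35:18.0+ 40:18.0+ 45:17.5+ 50:17.5+ 55:18.0+ 60:18.0+ 65:0.0- 70:0.0- 75:28.0- 80:26.0- 85:24.5- 90:23.0- 95:23.0- 100:22.5- 105:22.5- 110:19.5- 115:19.5- 120:19.5- 125:20.0- 130:20.5- 135:21.0- 140:21.5- 145:22.5- 150:22.0- 155:21.5- 160:21.5- 165:21.5- 170:21.5- 175:21.5- 180:22.0- 185:22.5- 190:22.5- 195:23.0- 200:23.5- 205:23.5- 210:23.5- 215:24.5- 220:24.5- 225:25.5- 230:25.5- 235:26.0- 240:26.5- 245:27.0- 250:23.5- 255:27.5- 260:24.0- 265:23.5- 270:22.5- 275:22.0- 280:22.0- 285:21.5- 290:21.5- 295:21.5- 300:22.0- 305:22.5- 310:23.0- 315:26.0+ 320:26.0+ 325:22.5+ 330:20.5+ 335:20.0+ 340:19.5+ 345:19.0+ 350:19.0+ 355:19.0+
side [143 128 142 140 140 144 151 139 118 111 109  97  89 106 136 146 126 107
 104 105 103 109 125 136 114  76  63  73  81  85]
```

Emit:
drive_tool(targets=[{"jaw":0.56,"travel":[0,0,0],"twist":0.12},{"jaw":0.56,"travel":[0,0,0],"twist":0.24},{"jaw":0.56,"travel":[0,0,0],"twist":0.36},{"jaw":0.56,"travel":[0,0,0],"twist":0.48},{"jaw":0.56,"travel":[0,0,0],"twist":0.6},{"jaw":0.56,"travel":[0,0,0],"twist":0.72},{"jaw":0.56,"travel":[0,0,0],"twist":0.84},{"jaw":0.56,"travel":[0,0,0],"twist":0.95}])

```text
t: 17.02
eef_pos: [515.1, -306.4, 149.1]
tcp_rot: [-3.141, -0.0, 1.829]
ft_force: [0.6, 0.4, -0.3]
opening: 0.56
grip_force: 0.0
```

Emit:
drive_tool(targets=[{"jaw":0.45,"travel":[0,0,0],"twist":0},{"jaw":0.45,"travel":[0,0,0],"twist":0},{"jaw":0.45,"travel":[0,0,0],"twist":-0.05},{"jaw":0.45,"travel":[0,0,0],"twist":-0.1},{"jaw":0.45,"travel":[0,0,0],"twist":-0.15},{"jaw":0.45,"travel":[0,0,0],"twist":-0.2},{"jaw":0.45,"travel":[0,0,0],"twist":-0.25},{"jaw":0.45,"travel":[0,0,0],"twist":-0.3}])

```text
t: 17.68
eef_pos: [514.4, -307.2, 150.1]
tcp_rot: [-3.14, 0.0, 2.138]
ft_force: [-8.8, -1.9, 13.4]
opening: 0.45
grip_force: 21.1
```

```bash
python3 side.py; python3 phase.py | head -1
```

```text
side [117 101 109 105 119 160 169 142 124 128 122  99  85 105 139 150 123 106
 105 105 104 109 129 138 109  70  63  72  83  86]
t 17.7333 [ 514.398 -307.249  150.164] psi' -18.785759722292187 op 0.4524993519591516 20.233708906441 [-8.203 -3.14   9.43 ]
```

Emit:
drive_tool(targets=[{"jaw":0.455,"travel":[0,0,0],"twist":-0.05},{"jaw":0.455,"travel":[0,0,0],"twist":-0.1},{"jaw":0.455,"travel":[0,0,0],"twist":-0.15},{"jaw":0.455,"travel":[0,0,0],"twist":-0.2},{"jaw":0.455,"travel":[0,0,0],"twist":-0.25},{"jaw":0.455,"travel":[0,0,0],"twist":-0.3},{"jaw":0.455,"travel":[0,0,0],"twist":-0.35},{"jaw":0.455,"travel":[0,0,0],"twist":-0.4}])

```text
t: 18.45
eef_pos: [515.4, -308.1, 150.7]
tcp_rot: [-3.14, 0.003, 2.538]
ft_force: [-2.7, -5.7, 8.6]
opening: 0.459
grip_force: 25.3
```

```bash
python3 side.py
```

```text
side [143 129 143 139 144 159 160 131 115 112 110 100 104 137 143 119 109 110
 109 107 109 119 142 135  93  59  64  74  83  86]
```

Emit:
drive_tool(targets=[{"jaw":0.455,"travel":[0,0,0],"twist":-0.05},{"jaw":0.455,"travel":[0,0,0],"twist":-0.1},{"jaw":0.455,"travel":[0,0,0],"twist":-0.15},{"jaw":0.455,"travel":[0,0,0],"twist":-0.2},{"jaw":0.455,"travel":[0,0,0],"twist":-0.25},{"jaw":0.455,"travel":[0,0,0],"twist":-0.3},{"jaw":0.455,"travel":[0,0,0],"twist":-0.35},{"jaw":0.455,"travel":[0,0,0],"twist":-0.4}])

```text
t: 19.17
eef_pos: [516.2, -307.9, 150.6]
tcp_rot: [-3.139, 0.004, 2.937]
ft_force: [2.0, -3.7, 6.7]
opening: 0.466
grip_force: 30.3
```

```bash
python3 side.py
```

```text
side [144 129 142 140 146 151 143 125 113 115 113 104 119 146 136 109 110 111
 109 108 110 125 142 126  84  58  64  73  83  84]
```

Emit:
drive_tool(targets=[{"jaw":0.455,"travel":[0,0,0],"twist":-0.05},{"jaw":0.455,"travel":[0,0,0],"twist":-0.1},{"jaw":0.455,"travel":[0,0,0],"twist":-0.15},{"jaw":0.58,"travel":[0,0,0],"twist":-0.15},{"jaw":0.58,"travel":[0,0,0],"twist":-0.15},{"jaw":0.58,"travel":[0,0,0],"twist":-0.15},{"jaw":0.58,"travel":[0,0,0],"twist":-0.05},{"jaw":0.58,"travel":[0,0,0],"twist":0.05}])

```text
t: 19.88
eef_pos: [515.0, -306.3, 149.0]
tcp_rot: [3.141, -0.001, 2.877]
ft_force: [0.5, 0.3, 0.1]
opening: 0.576
grip_force: 0.0
```

```bash
python3 side.py; python3 phase.py
```

```text
side [143 129 144 139 146 152 143 123 111 114 110 100 120 148 131 110 111 111
 108 109 111 130 145 122  80  56  64  74  82  86]
t 19.9333 [ 515.035 -306.289  149.004] psi' 22.894941591433504 op 0.5827927125825894 0.0 [-0.139 -0.916 -0.071]
edge r: 0:23.0- 5:22.5- 10:21.0+ 15:21.0+ 20:20.5+ 25:20.5+ 30:22.0- 35:22.5- 40:23.0- 45:24.0- 50:25.0- 55:26.5- 60:28.5- 65:0.0- 70:0.0- 75:0.0- 80:28.5- 85:26.5- 90:24.5- 95:23.5- 100:23.0- 105:23.0- 110:23.0- 115:23.5- 120:20.0- 125:19.0- 130:18.5- 135:18.5- 140:19.0- 145:19.5- 150:19.5- 155:20.0- 160:20.5- 165:20.5- 170:21.0- 175:21.5- 180:22.0- 185:21.0- 190:22.5- 195:23.0- 200:23.5- 205:24.5- 210:25.0- 215:25.5- 220:26.0- 225:26.0- 230:26.5- 235:27.0- 240:27.5- 245:24.0- 250:24.0- 255:23.5- 260:23.5- 265:23.0- 270:23.5- 275:23.5- 280:24.0- 285:24.5- 290:25.0- 295:26.0- 300:29.5- 305:0.0- 310:0.0- 315:26.0+ 320:24.5+ 325:26.0+ 330:25.0+ 335:23.0+ 340:23.5+ 345:24.0+ 350:24.5- 355:23.5-
```

The side profile shows the nut dropped once before t≈16 (collar edge row 188.2→189.0). It has since climbed again to near the top (row 187.8). I'll turn a bit further for a second clean drop.

Emit:
drive_tool(targets=[{"jaw":0.57,"travel":[0,0,0],"twist":0.12},{"jaw":0.57,"travel":[0,0,0],"twist":0.24},{"jaw":0.57,"travel":[0,0,0],"twist":0.36},{"jaw":0.57,"travel":[0,0,0],"twist":0.48},{"jaw":0.56,"travel":[0,0,0],"twist":0.6},{"jaw":0.45,"travel":[0,0,0],"twist":0.7},{"jaw":0.45,"travel":[0,0,0],"twist":0.7},{"jaw":0.45,"travel":[0,0,0],"twist":0.7}])

```text
t: 20.65
eef_pos: [515.3, -306.2, 149.2]
tcp_rot: [3.141, -0.0, 2.186]
ft_force: [3.2, 2.5, 0.5]
opening: 0.463
grip_force: 26.5
```

```bash
python3 side.py; python3 phase.py|head -1
```

```text
side [131 115 128 126 151 175 160 136 115 113 112 101 116 146 140 115 111 111
 108 107 110 124 142 127  84  57  64  73  84  85]
t 20.7 [ 515.324 -306.182  149.154] psi' -16.29003523230048 op 0.45560771143112017 29.609643798612524 [ 1.816  3.046 -0.948]
```

Emit:
drive_tool(targets=[{"jaw":0.45,"travel":[0,0,0],"twist":-0.05},{"jaw":0.45,"travel":[0,0,0],"twist":-0.1},{"jaw":0.45,"travel":[0,0,0],"twist":-0.15},{"jaw":0.45,"travel":[0,0,0],"twist":-0.2},{"jaw":0.45,"travel":[0,0,0],"twist":-0.25},{"jaw":0.45,"travel":[0,0,0],"twist":-0.3}])

```text
t: 21.25
eef_pos: [515.0, -306.6, 149.3]
tcp_rot: [-3.141, -0.0, 2.486]
ft_force: [-0.7, -0.4, 0.3]
opening: 0.453
grip_force: 0.0
```

```bash
python3 side.py; python3 phase.py|head -1
```

```text
side [143 130 142 139 146 162 159 129 111 109 109  98  92 119 148 140 115 109
 109 108 106 114 133 135  99  63  65  75  82  86]
t 21.3 [ 515.004 -306.659  149.333] psi' 1.1144059628186789 op 0.45067701938302523 0.09154820860430846 [-0.524  0.043  0.486]
```

Emit:
drive_tool(targets=[{"jaw":0.45,"travel":[0,0,0],"twist":-0.04},{"jaw":0.45,"travel":[0,0,0],"twist":-0.08},{"jaw":0.45,"travel":[0,0,0],"twist":-0.12},{"jaw":0.45,"travel":[0,0,0],"twist":-0.16},{"jaw":0.45,"travel":[0,0,0],"twist":-0.2},{"jaw":0.45,"travel":[0,0,0],"twist":-0.24}])

```text
t: 21.85
eef_pos: [515.4, -306.6, 149.4]
tcp_rot: [-3.142, 0.0, 2.722]
ft_force: [0.3, 1.3, -0.2]
opening: 0.448
grip_force: 0.8
```

```bash
python3 side.py; python3 phase.py
```

```text
side [144 128 143 140 146 154 147 126 110 109 108  98  93 120 149 142 119 108
 107 105 106 115 135 133  93  61  64  73  83  87]
t 21.9 [ 515.294 -306.613  149.354] psi' 14.603209571756839 op 0.4512595947675563 0.5922842537802353 [ 1.146  1.083 -0.326]
edge r: 0:20.5+ 5:19.5+ 10:19.0+ 15:18.0+ 20:17.5+ 25:17.5+ 30:17.0+ 35:17.0+ 40:17.0+ 45:17.0+ 50:17.5+ 55:18.0+ 60:18.5+ 65:19.5+ 70:21.0- 75:19.5- 80:18.5- 85:18.0- 90:18.0- 95:18.0- 100:18.0- 105:18.0- 110:18.0- 115:18.5- 120:19.0- 125:20.0- 130:20.5- 135:22.0- 140:21.5- 145:21.0- 150:21.0- 155:21.0- 160:21.5- 165:21.5- 170:22.0- 175:22.0- 180:22.5- 185:23.5- 190:23.5- 195:24.0- 200:24.0- 205:24.0- 210:24.0- 215:24.5- 220:24.5- 225:25.0- 230:25.0- 235:25.5- 240:25.0- 245:25.0- 250:25.5- 255:26.5- 260:26.0- 265:25.0- 270:24.5- 275:24.0- 280:24.0- 285:23.5- 290:24.0- 295:24.0- 300:24.5- 305:23.5+ 310:22.0+ 315:22.5+ 320:23.5+ 325:21.5+ 330:20.5+ 335:20.0+ 340:20.0+ 345:20.0+ 350:20.5+ 355:21.0+
```

Emit:
drive_tool(targets=[{"jaw":0.56,"travel":[0,0,0],"twist":0},{"jaw":0.56,"travel":[0,0,0],"twist":0},{"jaw":0.56,"travel":[0,0,0],"twist":0}])

```text
t: 22.2
eef_pos: [515.0, -306.6, 149.3]
tcp_rot: [-3.141, -0.0, 2.719]
ft_force: [-0.4, 0.4, 0.3]
opening: 0.552
grip_force: 0.0
```

```bash
python3 side.py; python3 phase.py|cut -c1-330
```

```text
side [143 128 143 140 144 152 146 127 108 110 109  99  92 123 148 136 116 108
 108 106 107 117 136 135  94  61  64  75  82  85]
t 22.25 [ 515.081 -306.611  149.314] psi' 14.277242154143458 op 0.5565635441441649 0.0 [-0.506 -0.239  0.072]
edge r: 0:21.0+ 5:20.0+ 10:19.5+ 15:19.0+ 20:18.0+ 25:18.0+ 30:17.5+ 35:17.5+ 40:17.5+ 45:18.0+ 50:18.5+ 55:19.0+ 60:19.5+ 65:0.0- 70:27.0- 75:24.5- 80:23.0- 85:22.0- 90:21.5- 95:21.5- 100:21.5- 105:21.5- 110:19.5- 115:20.0- 120:20.5- 125:21.0- 130:22.0- 135:22.0- 140:21.5- 145:21.5- 150:21.5- 155:21.5- 160:21.5- 165:21.5- 170:2
```

```bash
cat > rib.py <<'E'
from h import *
st=state(); c=read_camera("wrist"); s=read_camera("side")
T=np.array([512.3,-302.6,160.6]);d=np.array([-.3915,.311,.866]);hub=T-41*d
ex=np.array([.783,-.622,0])*.866+np.array([0,0,.5]); ey=np.cross(d,ex)
g=cv2.cvtColor(c["frame"],cv2.COLOR_RGB2GRAY)
C=hub+39*d-1.3*ey-.7*ex
A=np.arange(0,360,10); R=np.arange(7,12.5,.5)
P=np.array([[proj(c,C+r*(np.cos(a)*ex+np.sin(a)*ey)) for r in R] for a in np.radians(A)],np.float32)
I=cv2.remap(g,P[...,0],P[...,1],cv2.INTER_LINEAR).astype(float)
print("rib max r7-10.5:"," ".join(f"{a}:{int(r[:8].max())}" for a,r in zip(A,I)))
q=cv2.cvtColor(s["frame"],cv2.COLOR_RGB2GRAY)[183:195,346:353].astype(float).mean(1)
i=int(np.argmax(q[4:8]))+4; j=next(k for k in range(i,11) if q[k+1]<100)
row=183+j+(q[j]-100)/(q[j]-q[j+1]); print("t %.2f psi' %.1f row %.2f level mm %.1f"%(st["t"],np.degrees(st["tcp_rot"][2]%6.2832-2.47),row,(190.37-row)/.223))
E
python3 rib.py
```

```text
rib max r7-10.5: 0:106 10:94 20:96 30:97 40:98 50:89 60:129 70:133 80:134 90:127 100:135 110:133 120:127 130:129 140:81 150:81 160:84 170:88 180:89 190:87 200:123 210:126 220:113 230:106 240:94 250:90 260:81 270:73 280:64 290:66 300:68 310:69 320:78 330:93 340:110 350:120
t 22.30 psi' 14.3 row 189.90 level mm 2.1
```

The rib phase and side level show the nut has turned about 129° ccw in total, with one drop before t=16.25. It is now climbing again. I'll make one more slow pass over the top, aligning the pads to the flats.

Emit:
drive_tool(targets=[{"jaw":0.5,"travel":[0,0,0],"twist":0.05},{"jaw":0.43,"travel":[0,0,0],"twist":0.05},{"jaw":0.43,"travel":[0,0,0],"twist":0.05},{"jaw":0.43,"travel":[0,0,0],"twist":0},{"jaw":0.43,"travel":[0,0,0],"twist":-0.05},{"jaw":0.43,"travel":[0,0,0],"twist":-0.1},{"jaw":0.43,"travel":[0,0,0],"twist":-0.15},{"jaw":0.43,"travel":[0,0,0],"twist":-0.2}])

```text
t: 23.07
eef_pos: [514.9, -306.9, 149.9]
tcp_rot: [-3.141, -0.0, 2.923]
ft_force: [-3.8, -1.8, 7.0]
opening: 0.433
grip_force: 19.8
```

Emit:
drive_tool(targets=[{"jaw":0.43,"travel":[0,0,0],"twist":-0.05},{"jaw":0.43,"travel":[0,0,0],"twist":-0.1},{"jaw":0.57,"travel":[0,0,0],"twist":-0.1},{"jaw":0.57,"travel":[0,0,0],"twist":-0.1},{"jaw":0.57,"travel":[0,0,0],"twist":0.02},{"jaw":0.57,"travel":[0,0,0],"twist":0.14},{"jaw":0.57,"travel":[0,0,0],"twist":0.26},{"jaw":0.57,"travel":[0,0,0],"twist":0.38}])

```text
t: 23.73
eef_pos: [515.1, -306.4, 149.1]
tcp_rot: [-3.142, -0.0, 2.533]
ft_force: [0.4, 0.3, 0.7]
opening: 0.571
grip_force: 0.0
```

```bash
python3 rib.py; python3 phase.py|cut -c1-350
```

```text
rib max r7-10.5: 0:124 10:123 20:95 30:96 40:96 50:98 60:99 70:102 80:128 90:131 100:130 110:130 120:127 130:128 140:130 150:90 160:85 170:87 180:92 190:91 200:87 210:121 220:121 230:119 240:113 250:101 260:94 270:82 280:83 290:82 300:82 310:78 320:97 330:102 340:113 350:118
t 23.73 psi' 3.6 row 189.76 level mm 2.7
t 23.8333 [ 515.152 -306.457  149.122] psi' 3.8551633202104316 op 0.5708210493243578 0.0 [-0.672 -0.031  0.474]
edge r: 0:19.5+ 5:20.0+ 10:20.5+ 15:17.0+ 20:17.0+ 25:19.0+ 30:18.5+ 35:18.0+ 40:17.5+ 45:17.5+ 50:17.5+ 55:17.5+ 60:17.5+ 65:18.0+ 70:18.5+ 75:19.0+ 80:20.0+ 85:22.5- 90:22.5- 95:22.5- 100:22.5- 105:21.0- 110:21.0- 115:21.0- 120:21.0- 125:21.0- 130:21.5- 135:21.5- 140:21.5- 145:22.0- 150:22.5- 155:22.0- 160:22.0- 165:22.0- 170:22.5- 175:22.5- 180:
```

Emit:
drive_tool(targets=[{"jaw":0.57,"travel":[0,0,0],"twist":0.12},{"jaw":0.57,"travel":[0,0,0],"twist":0.24},{"jaw":0.57,"travel":[0,0,0],"twist":0.36},{"jaw":0.57,"travel":[0,0,0],"twist":0.48},{"jaw":0.57,"travel":[0,0,0],"twist":0.6},{"jaw":0.56,"travel":[0,0,0],"twist":0.72},{"jaw":0.44,"travel":[0,0,0],"twist":0.76},{"jaw":0.44,"travel":[0,0,0],"twist":0.76}])

```text
t: 24.55
eef_pos: [515.1, -306.5, 149.2]
tcp_rot: [-3.141, -0.0, 1.782]
ft_force: [-2.5, 0.4, 1.1]
opening: 0.479
grip_force: 7.0
```

Emit:
drive_tool(targets=[{"jaw":0.44,"travel":[0,0,0],"twist":-0.05},{"jaw":0.44,"travel":[0,0,0],"twist":-0.1},{"jaw":0.44,"travel":[0,0,0],"twist":-0.15},{"jaw":0.44,"travel":[0,0,0],"twist":-0.2},{"jaw":0.44,"travel":[0,0,0],"twist":-0.25},{"jaw":0.44,"travel":[0,0,0],"twist":-0.3},{"jaw":0.44,"travel":[0,0,0],"twist":-0.35},{"jaw":0.44,"travel":[0,0,0],"twist":-0.4}])

```text
t: 25.22
eef_pos: [513.8, -307.1, 150.0]
tcp_rot: [-3.139, -0.001, 2.187]
ft_force: [-13.2, -3.4, 11.8]
opening: 0.454
grip_force: 28.6
```

```bash
python3 rib.py|tail -1
```

```text
t 25.22 psi' -16.2 row 189.77 level mm 2.7
```

Emit:
drive_tool(targets=[{"jaw":0.44,"travel":[0,0,0],"twist":-0.05},{"jaw":0.44,"travel":[0,0,0],"twist":-0.1},{"jaw":0.44,"travel":[0,0,0],"twist":-0.15},{"jaw":0.44,"travel":[0,0,0],"twist":-0.2},{"jaw":0.44,"travel":[0,0,0],"twist":-0.25},{"jaw":0.44,"travel":[0,0,0],"twist":-0.3}])

```text
t: 25.82
eef_pos: [514.6, -307.6, 150.5]
tcp_rot: [-3.14, 0.001, 2.487]
ft_force: [-4.9, -3.9, 8.0]
opening: 0.449
grip_force: 28.9
```

```bash
python3 rib.py
```

```text
rib max r7-10.5: 0:123 10:108 20:118 30:125 40:105 50:95 60:94 70:100 80:110 90:118 100:121 110:124 120:120 130:120 140:118 150:113 160:113 170:114 180:124 190:92 200:84 210:82 220:80 230:85 240:82 250:102 260:97 270:81 280:81 290:82 300:80 310:82 320:82 330:82 340:84 350:86
t 25.82 psi' 1.0 row 189.71 level mm 3.0
```

Emit:
drive_tool(targets=[{"jaw":0.44,"travel":[0,0,0],"twist":-0.05},{"jaw":0.44,"travel":[0,0,0],"twist":-0.1},{"jaw":0.44,"travel":[0,0,0],"twist":-0.15},{"jaw":0.44,"travel":[0,0,0],"twist":-0.2},{"jaw":0.44,"travel":[0,0,0],"twist":-0.25},{"jaw":0.44,"travel":[0,0,0],"twist":-0.3}])

```text
t: 26.42
eef_pos: [515.4, -308.0, 150.2]
tcp_rot: [-3.139, 0.002, 2.787]
ft_force: [-1.8, -5.4, 7.7]
opening: 0.451
grip_force: 29.8
```

```bash
python3 rib.py
```

```text
rib max r7-10.5: 0:89 10:116 20:123 30:128 40:127 50:90 60:96 70:98 80:101 90:109 100:116 110:122 120:123 130:123 140:121 150:119 160:116 170:118 180:116 190:113 200:116 210:92 220:83 230:86 240:86 250:84 260:64 270:60 280:63 290:65 300:68 310:70 320:75 330:78 340:79 350:83
t 26.42 psi' 18.1 row 189.72 level mm 2.9
```

Emit:
drive_tool(targets=[{"jaw":0.44,"travel":[0,0,0],"twist":-0.05},{"jaw":0.44,"travel":[0,0,0],"twist":-0.1},{"jaw":0.44,"travel":[0,0,0],"twist":-0.15},{"jaw":0.57,"travel":[0,0,0],"twist":-0.15},{"jaw":0.57,"travel":[0,0,0],"twist":-0.15},{"jaw":0.57,"travel":[0,0,0],"twist":-0.15}])

```text
t: 27.02
eef_pos: [515.0, -306.3, 149.1]
tcp_rot: [3.141, -0.001, 2.931]
ft_force: [0.0, -0.3, 0.0]
opening: 0.559
grip_force: 0.0
```

```bash
python3 rib.py;python3 phase.py|cut -c1-950
```

```text
rib max r7-10.5: 0:134 10:134 20:128 30:133 40:135 50:129 60:111 70:84 80:80 90:75 100:81 110:77 120:79 130:80 140:103 150:105 160:115 170:124 180:126 190:126 200:126 210:97 220:86 230:86 240:89 250:73 260:61 270:63 280:66 290:68 300:70 310:73 320:79 330:80 340:81 350:88
t 27.02 psi' 26.4 row 190.54 level mm -0.8
t 27.1167 [ 515.089 -306.245  149.057] psi' 26.371457779010942 op 0.5694839602810332 0.0 [ 1.232 -0.339  0.969]
edge r: 0:21.5+ 5:20.5+ 10:19.5+ 15:19.0+ 20:18.0+ 25:18.0+ 30:17.5+ 35:17.5+ 40:17.5+ 45:18.0+ 50:24.0- 55:25.5- 60:27.0- 65:29.0- 70:0.0- 75:0.0- 80:29.5- 85:27.0- 90:25.0- 95:24.0- 100:22.5- 105:22.5- 110:22.5- 115:22.5- 120:23.0- 125:23.5- 130:22.0- 135:22.0- 140:21.5- 145:21.5- 150:21.0- 155:21.5- 160:21.0- 165:21.5- 170:21.5- 175:22.0- 180:22.5- 185:23.0- 190:23.5- 195:23.5- 200:23.0- 205:23.0- 210:23.5- 215:24.0- 220:25.0- 225:25.5- 230:26.0- 235:26.5- 240:27.5- 245:28.0- 250:24.0- 255:23.5- 260:22.5- 265:22.5- 270:22.0- 275:21.5- 280:21.5- 285:22.0- 290:22.5- 295:23.0- 300:23.5- 305:23.0- 310:22.0- 315:21.0- 320:20.5- 325:20.0- 330:19.5- 335:19.5- 340:19.5- 345:19.5- 350:20.0- 355:20.5-
```

The level fell from about +3 to −0.8 at t≈26.9, on release at total turn of about 189°, so it drops every 120° (near 69°, 189°, next 307°). To be sure of the dwell at the top, I'll make one more pass and release the nut just before the edge.

Emit:
drive_tool(targets=[{"jaw":0.55,"travel":[0,0,0],"twist":0.12},{"jaw":0.48,"travel":[0,0,0],"twist":0.25},{"jaw":0.43,"travel":[0,0,0],"twist":0.26},{"jaw":0.43,"travel":[0,0,0],"twist":0.26},{"jaw":0.43,"travel":[0,0,0],"twist":0.17},{"jaw":0.43,"travel":[0,0,0],"twist":0.08},{"jaw":0.43,"travel":[0,0,0],"twist":-0.01},{"jaw":0.43,"travel":[0,0,0],"twist":-0.1}])

```text
t: 27.83
eef_pos: [515.4, -307.4, 150.1]
tcp_rot: [-3.14, 0.001, 3.038]
ft_force: [-1.6, -4.2, 6.7]
opening: 0.433
grip_force: 19.4
```

Emit:
drive_tool(targets=[{"jaw":0.57,"travel":[0,0,0],"twist":0},{"jaw":0.57,"travel":[0,0,0],"twist":0},{"jaw":0.57,"travel":[0,0,0],"twist":0.12},{"jaw":0.57,"travel":[0,0,0],"twist":0.24},{"jaw":0.57,"travel":[0,0,0],"twist":0.36},{"jaw":0.57,"travel":[0,0,0],"twist":0.48},{"jaw":0.57,"travel":[0,0,0],"twist":0.6},{"jaw":0.57,"travel":[0,0,0],"twist":0.72}])

```text
t: 28.5
eef_pos: [515.1, -306.3, 149.1]
tcp_rot: [-3.142, -0.001, 2.304]
ft_force: [0.8, -0.1, -0.0]
opening: 0.568
grip_force: 0.0
```

Emit:
drive_tool(targets=[{"jaw":0.57,"travel":[0,0,0],"twist":0.12},{"jaw":0.57,"travel":[0,0,0],"twist":0.24},{"jaw":0.57,"travel":[0,0,0],"twist":0.36},{"jaw":0.55,"travel":[0,0,0],"twist":0.48},{"jaw":0.44,"travel":[0,0,0],"twist":0.52},{"jaw":0.44,"travel":[0,0,0],"twist":0.52},{"jaw":0.44,"travel":[0,0,0],"twist":0.52}])

```text
t: 29.08
eef_pos: [515.4, -306.4, 149.2]
tcp_rot: [3.141, 0.0, 1.792]
ft_force: [1.1, -0.0, -0.5]
opening: 0.454
grip_force: 28.3
```

Emit:
drive_tool(targets=[{"jaw":0.44,"travel":[0,0,0],"twist":-0.08},{"jaw":0.44,"travel":[0,0,0],"twist":-0.16},{"jaw":0.44,"travel":[0,0,0],"twist":-0.24},{"jaw":0.44,"travel":[0,0,0],"twist":-0.32},{"jaw":0.44,"travel":[0,0,0],"twist":-0.4},{"jaw":0.44,"travel":[0,0,0],"twist":-0.48},{"jaw":0.44,"travel":[0,0,0],"twist":-0.56},{"jaw":0.44,"travel":[0,0,0],"twist":-0.64}])

```text
t: 29.75
eef_pos: [514.8, -308.0, 150.9]
tcp_rot: [-3.14, 0.002, 2.435]
ft_force: [-6.4, -6.0, 12.2]
opening: 0.447
grip_force: 29.2
```

Emit:
drive_tool(targets=[{"jaw":0.44,"travel":[0,0,0],"twist":-0.08},{"jaw":0.44,"travel":[0,0,0],"twist":-0.16},{"jaw":0.44,"travel":[0,0,0],"twist":-0.24},{"jaw":0.44,"travel":[0,0,0],"twist":-0.32},{"jaw":0.44,"travel":[0,0,0],"twist":-0.4},{"jaw":0.57,"travel":[0,0,0],"twist":-0.4},{"jaw":0.57,"travel":[0,0,0],"twist":-0.4},{"jaw":0.57,"travel":[0,0,0],"twist":-0.35}])

```text
t: 30.42
eef_pos: [514.9, -306.3, 149.0]
tcp_rot: [3.141, -0.001, 2.78]
ft_force: [-1.0, 0.2, 0.2]
opening: 0.564
grip_force: 0.0
```

```bash
python3 rib.py;python3 phase.py|cut -c1-350
```

```text
rib max r7-10.5: 0:95 10:96 20:98 30:95 40:128 50:128 60:130 70:124 80:124 90:109 100:113 110:110 120:114 130:115 140:117 150:118 160:120 170:122 180:124 190:119 200:114 210:111 220:116 230:127 240:122 250:100 260:70 270:62 280:63 290:67 300:68 310:71 320:77 330:79 340:80 350:90
t 30.42 psi' 17.8 row 189.60 level mm 3.4
t 30.5167 [ 514.927 -306.263  148.98 ] psi' 17.6850154673876 op 0.5700224278946993 0.0 [-0.189 -0.194 -0.103]
edge r: 0:22.5- 5:22.0- 10:21.0+ 15:20.5+ 20:20.5+ 25:20.5+ 30:22.5- 35:23.0- 40:24.0- 45:25.0- 50:26.5- 55:28.0- 60:0.0- 65:0.0- 70:0.0- 75:18.0+ 80:18.0+ 85:24.0- 90:22.5- 95:22.0- 100:22.0- 105:22.0- 110:22.5- 115:20.0- 120:19.5- 125:19.5- 130:19.5- 135:19.5- 140:20.0- 145:20.0- 150:20.5- 155:20.5- 160:21.0- 165:21.0- 170:21.5- 175:22.0- 180:22.
```

Emit:
drive_tool(targets=[{"jaw":0.57,"travel":[0,0,0],"twist":0.12},{"jaw":0.57,"travel":[0,0,0],"twist":0.24},{"jaw":0.57,"travel":[0,0,0],"twist":0.36},{"jaw":0.57,"travel":[0,0,0],"twist":0.48},{"jaw":0.52,"travel":[0,0,0],"twist":0.58},{"jaw":0.3,"travel":[0,0,0],"twist":0.61},{"jaw":0.3,"travel":[0,0,0],"twist":0.61},{"jaw":0.3,"travel":[0,0,0],"twist":0.61}])

```text
t: 31.23
eef_pos: [515.3, -306.0, 149.1]
tcp_rot: [3.141, -0.001, 2.172]
ft_force: [2.2, 3.3, -1.0]
opening: 0.454
grip_force: 28.2
```

```bash
python3 rib.py|tail -1; python3 phase.py|head -1
```

```text
t 31.23 psi' -17.1 row 189.62 level mm 3.4
t 31.3333 [ 515.299 -306.05   149.145] psi' -17.091790477450324 op 0.45289268958484474 28.250703988596797 [ 3.564  5.356 -1.558]
```

Emit:
drive_tool(targets=[{"jaw":0.3,"travel":[0,0,0],"twist":-0.04},{"jaw":0.3,"travel":[0,0,0],"twist":-0.08},{"jaw":0.3,"travel":[0,0,0],"twist":-0.12},{"jaw":0.3,"travel":[0,0,0],"twist":-0.16}])

```text
t: 31.72
eef_pos: [514.8, -306.2, 149.2]
tcp_rot: [-3.141, -0.001, 2.333]
ft_force: [-0.7, 2.8, 2.5]
opening: 0.45
grip_force: 28.2
```

```bash
python3 rib.py
```

```text
rib max r7-10.5: 0:109 10:100 20:98 30:122 40:101 50:110 60:126 70:122 80:131 90:205 100:142 110:119 120:110 130:113 140:114 150:114 160:113 170:119 180:114 190:115 200:116 210:117 220:119 230:125 240:123 250:122 260:87 270:81 280:76 290:80 300:80 310:90 320:88 330:93 340:89 350:96
t 31.72 psi' -7.8 row 189.61 level mm 3.4
```

Emit:
drive_tool(targets=[{"jaw":0.3,"travel":[0,0,0],"twist":-0.04},{"jaw":0.3,"travel":[0,0,0],"twist":-0.08},{"jaw":0.3,"travel":[0,0,0],"twist":-0.12},{"jaw":0.3,"travel":[0,0,0],"twist":-0.14}])

```text
t: 32.15
eef_pos: [514.7, -306.4, 149.3]
tcp_rot: [-3.141, -0.001, 2.471]
ft_force: [-0.9, 4.3, -0.5]
opening: 0.431
grip_force: 28.2
```

```bash
python3 rib.py; python3 phase.py|cut -c1-950
```

```text
rib max r7-10.5: 0:88 10:89 20:91 30:92 40:93 50:106 60:129 70:128 80:130 90:124 100:125 110:121 120:110 130:111 140:113 150:113 160:113 170:115 180:113 190:111 200:115 210:115 220:120 230:122 240:119 250:120 260:100 270:80 280:80 290:81 300:80 310:79 320:81 330:82 340:82 350:82
t 32.15 psi' 0.1 row 189.54 level mm 3.7
t 32.25 [ 514.963 -306.428  149.23 ] psi' -0.029072827760518442 op 0.43339892933766755 28.55345736559684 [-1.478  3.527  0.483]
edge r: 0:22.0+ 5:22.0+ 10:20.5+ 15:20.0+ 20:20.0+ 25:19.5+ 30:19.0+ 35:17.0+ 40:17.0+ 45:17.5+ 50:20.0+ 55:21.5- 60:20.0- 65:19.0- 70:18.5- 75:17.5- 80:17.5- 85:17.0- 90:17.0- 95:17.0- 100:17.0- 105:17.5- 110:18.0- 115:19.0- 120:20.0- 125:22.5- 130:22.5- 135:22.5- 140:22.5- 145:22.5- 150:22.5- 155:22.5- 160:22.5- 165:22.5- 170:22.5- 175:23.0- 180:23.0- 185:23.0- 190:23.0- 195:22.5- 200:23.0- 205:23.5- 210:23.5- 215:23.5- 220:24.0- 225:24.0- 230:24.0- 235:24.0- 240:24.0- 245:24.0- 250:25.0- 255:24.0- 260:24.0- 265:23.5- 270:23.5- 275:24.0- 280:24.0- 285:24.0- 290:24.5- 295:25.0- 300:26.0- 305:28.5- 310:0.0- 315:24.0+ 320:23.5+ 325:23.0+ 330:23.0+ 335:22.5+ 340:22.5+ 345:23.0+ 350:22.5+ 355:21.0+
```

Emit:
drive_tool(targets=[{"jaw":0.3,"travel":[0,0,0],"twist":-0.06},{"jaw":0.3,"travel":[0,0,0],"twist":-0.12},{"jaw":0.3,"travel":[0,0,0],"twist":-0.18},{"jaw":0.3,"travel":[0,0,0],"twist":-0.24},{"jaw":0.3,"travel":[0,0,0],"twist":-0.3},{"jaw":0.3,"travel":[0,0,0],"twist":-0.36},{"jaw":0.3,"travel":[0,0,0],"twist":-0.42},{"jaw":0.3,"travel":[0,0,0],"twist":-0.45}])

```text
t: 32.97
eef_pos: [516.0, -307.3, 150.0]
tcp_rot: [-3.14, 0.003, 2.921]
ft_force: [0.6, 0.2, 3.9]
opening: 0.423
grip_force: 30.6
```

Emit:
drive_tool(targets=[{"jaw":0.57,"travel":[0,0,0],"twist":0},{"jaw":0.57,"travel":[0,0,0],"twist":0},{"jaw":0.57,"travel":[0,0,0],"twist":0},{"jaw":0.57,"travel":[0,0,0],"twist":0.12},{"jaw":0.57,"travel":[0,0,0],"twist":0.24},{"jaw":0.57,"travel":[0,0,0],"twist":0.36},{"jaw":0.57,"travel":[0,0,0],"twist":0.48},{"jaw":0.57,"travel":[0,0,0],"twist":0.6}])

```text
t: 33.63
eef_pos: [515.1, -306.7, 149.2]
tcp_rot: [-3.141, 0.0, 2.313]
ft_force: [-0.7, -0.4, 0.2]
opening: 0.571
grip_force: 0.0
```

```bash
python3 rib.py; python3 phase.py|cut -c1-600
```

```text
rib max r7-10.5: 0:124 10:123 20:103 30:127 40:102 50:95 60:101 70:122 80:137 90:137 100:131 110:132 120:128 130:129 140:95 150:85 160:88 170:92 180:92 190:115 200:128 210:124 220:121 230:122 240:119 250:120 260:93 270:79 280:77 290:81 300:86 310:99 320:119 330:116 340:120 350:120
t 33.63 psi' -9.0 row 189.85 level mm 2.3
t 33.7333 [ 515.118 -306.675  149.187] psi' -8.784424711872207 op 0.5695948270833777 0.0 [ 0.355  0.397 -0.041]
edge r: 0:20.0+ 5:20.5+ 10:21.0+ 15:20.5+ 20:19.5+ 25:19.0+ 30:18.5+ 35:18.0+ 40:17.0+ 45:17.0+ 50:18.0+ 55:18.0+ 60:18.5+ 65:19.0+ 70:20.0+ 75:20.5+ 80:20.5+ 85:20.5+ 90:23.5- 95:23.5- 100:23.5- 105:23.5- 110:23.5- 115:23.5- 120:23.0- 125:23.0- 130:23.0- 135:23.0- 140:23.0- 145:22.5- 150:22.5- 155:22.5- 160:22.5- 165:22.5- 170:22.5- 175:22.5- 180:22.5- 185:23.0- 190:23.5- 195:24.0- 200:24.5- 205:24.0- 210:24.0- 215:24.0- 220:0.0- 225:0.0- 230:0.0- 235:0.0- 240:0.0- 245:0.0- 250:29.0- 255:28.5- 260:28.0- 265:28.0- 270:28.0- 275:22.5+ 280:22.5+ 285:22.5+ 290:22.5+ 295:22.5+ 300:23.0+ 305:0.0- 3
```

Emit:
drive_tool(targets=[{"jaw":0.57,"travel":[0,0,0],"twist":0.12},{"jaw":0.57,"travel":[0,0,0],"twist":0.24},{"jaw":0.57,"travel":[0,0,0],"twist":0.36},{"jaw":0.57,"travel":[0,0,0],"twist":0.48},{"jaw":0.5,"travel":[0,0,0],"twist":0.6},{"jaw":0.3,"travel":[0,0,0],"twist":0.6},{"jaw":0.3,"travel":[0,0,0],"twist":0.6},{"jaw":0.3,"travel":[0,0,0],"twist":0.6}])

```text
t: 34.45
eef_pos: [515.1, -306.6, 149.3]
tcp_rot: [-3.141, 0.0, 1.725]
ft_force: [-0.2, -0.4, 0.2]
opening: 0.465
grip_force: 28.0
```

Emit:
drive_tool(targets=[{"jaw":0.3,"travel":[0,0,0],"twist":-0.06},{"jaw":0.3,"travel":[0,0,0],"twist":-0.12},{"jaw":0.3,"travel":[0,0,0],"twist":-0.18},{"jaw":0.3,"travel":[0,0,0],"twist":-0.24},{"jaw":0.3,"travel":[0,0,0],"twist":-0.3},{"jaw":0.3,"travel":[0,0,0],"twist":-0.36},{"jaw":0.3,"travel":[0,0,0],"twist":-0.42},{"jaw":0.3,"travel":[0,0,0],"twist":-0.48}])

```text
t: 35.12
eef_pos: [513.6, -307.3, 150.3]
tcp_rot: [-3.139, -0.001, 2.207]
ft_force: [-14.0, -3.8, 15.3]
opening: 0.458
grip_force: 28.5
```

Emit:
drive_tool(targets=[{"jaw":0.3,"travel":[0,0,0],"twist":-0.04},{"jaw":0.57,"travel":[0,0,0],"twist":-0.04},{"jaw":0.57,"travel":[0,0,0],"twist":-0.04},{"jaw":0.57,"travel":[0,0,0],"twist":-0.04}])

```text
t: 35.45
eef_pos: [515.2, -306.6, 149.4]
tcp_rot: [3.141, 0.0, 2.242]
ft_force: [-0.7, 0.3, -0.1]
opening: 0.558
grip_force: 0.0
```

```bash
python3 rib.py; python3 phase.py|cut -c1-600
```

```text
rib max r7-10.5: 0:108 10:100 20:111 30:112 40:99 50:108 60:111 70:113 80:113 90:112 100:106 110:103 120:111 130:127 140:129 150:129 160:129 170:91 180:93 190:95 200:96 210:95 220:122 230:122 240:118 250:119 260:115 270:109 280:100 290:80 300:79 310:83 320:84 330:84 340:104 350:107
t 35.45 psi' -13.1 row 189.69 level mm 3.0
t 35.55 [ 515.297 -306.466  149.2  ] psi' -13.104111884791429 op 0.5702248012716645 0.0 [ 0.734 -0.226 -0.202]
edge r: 0:19.0+ 5:18.5+ 10:19.0+ 15:19.0+ 20:19.5+ 25:20.0+ 30:20.5+ 35:17.0+ 40:17.0+ 45:17.0+ 50:17.5- 55:17.5- 60:17.0- 65:17.0- 70:17.0- 75:17.0- 80:17.5- 85:18.0- 90:18.5- 95:19.5- 100:24.0- 105:24.0- 110:24.0- 115:24.0- 120:24.0- 125:23.5- 130:23.5- 135:23.5- 140:23.5- 145:23.0- 150:23.0- 155:23.0- 160:22.5- 165:23.0- 170:23.0- 175:22.5- 180:22.5- 185:22.5- 190:23.0- 195:23.0- 200:23.5- 205:24.0- 210:26.5- 215:0.0- 220:0.0- 225:0.0- 230:0.0- 235:0.0- 240:0.0- 245:29.0- 250:28.5- 255:28.0- 260:28.0- 265:27.5- 270:27.5- 275:28.0- 280:29.5- 285:0.0- 290:0.0- 295:0.0- 300:22.5+ 305:22.5+ 310
```

Emit:
drive_tool(targets=[{"jaw":0.5,"travel":[0,0,0],"twist":0.12},{"jaw":0.3,"travel":[0,0,0],"twist":0.22},{"jaw":0.3,"travel":[0,0,0],"twist":0.22},{"jaw":0.3,"travel":[0,0,0],"twist":0.17},{"jaw":0.3,"travel":[0,0,0],"twist":0.12},{"jaw":0.3,"travel":[0,0,0],"twist":0.07},{"jaw":0.3,"travel":[0,0,0],"twist":0.02},{"jaw":0.3,"travel":[0,0,0],"twist":-0.03}])

```text
t: 36.27
eef_pos: [514.6, -307.2, 149.6]
tcp_rot: [-3.14, 0.0, 2.277]
ft_force: [-7.2, -5.3, 4.6]
opening: 0.451
grip_force: 28.6
```

Emit:
drive_tool(targets=[{"jaw":0.3,"travel":[0,0,0],"twist":-0.03},{"jaw":0.57,"travel":[0,0,0],"twist":-0.03},{"jaw":0.57,"travel":[0,0,0],"twist":-0.03},{"jaw":0.57,"travel":[0,0,0],"twist":-0.03}])

```text
t: 36.6
eef_pos: [515.3, -306.4, 149.2]
tcp_rot: [3.141, 0.0, 2.302]
ft_force: [0.6, -0.7, 0.2]
opening: 0.557
grip_force: 0.0
```

```bash
python3 rib.py; python3 phase.py|cut -c1-450
```

```text
rib max r7-10.5: 0:114 10:122 20:122 30:129 40:125 50:90 60:96 70:98 80:100 90:98 100:131 110:130 120:133 130:131 140:131 150:130 160:132 170:114 180:91 190:93 200:94 210:92 220:91 230:122 240:121 250:118 260:117 270:114 280:112 290:89 300:113 310:83 320:85 330:96 340:94 350:114
t 36.60 psi' -9.6 row 189.53 level mm 3.8
t 36.7 [ 515.327 -306.447  149.204] psi' -9.684364616899762 op 0.5678508411600396 0.0 [0.177 0.329 0.8  ]
edge r: 0:19.0+ 5:18.5+ 10:18.5+ 15:18.5+ 20:18.5+ 25:19.0+ 30:19.0+ 35:17.5+ 40:17.0+ 45:17.0+ 50:18.0+ 55:19.0+ 60:18.5+ 65:18.0+ 70:18.0+ 75:19.0+ 80:18.5+ 85:19.0+ 90:20.5+ 95:24.0- 100:23.5- 105:23.0- 110:23.0- 115:23.0- 120:23.0- 125:23.0- 130:23.0- 135:23.0- 140:23.0- 145:23.0- 150:23.0- 155:22.5- 160:22.5- 165:23.0- 170:23.5- 175:23.5- 180:23.0- 185:23.0- 190:23.0- 195:23.0- 200:23.0- 205:23.5- 210:24.0- 215:25.5- 220:0.0- 225:0.0- 230:0.
```

Emit:
drive_tool(targets=[{"jaw":0.5,"travel":[0,0,0],"twist":0.1},{"jaw":0.3,"travel":[0,0,0],"twist":0.12},{"jaw":0.3,"travel":[0,0,0],"twist":0.12},{"jaw":0.3,"travel":[0,0,0],"twist":0.07},{"jaw":0.3,"travel":[0,0,0],"twist":0.02},{"jaw":0.3,"travel":[0,0,0],"twist":-0.03},{"jaw":0.3,"travel":[0,0,0],"twist":-0.08},{"jaw":0.3,"travel":[0,0,0],"twist":-0.08}])

```text
t: 37.42
eef_pos: [514.9, -307.0, 149.4]
tcp_rot: [-3.141, 0.0, 2.385]
ft_force: [-3.7, -3.6, 1.8]
opening: 0.436
grip_force: 29.0
```

Emit:
drive_tool(targets=[{"jaw":0.57,"travel":[0,0,0],"twist":0},{"jaw":0.57,"travel":[0,0,0],"twist":0},{"jaw":0.57,"travel":[0,0,0],"twist":0},{"jaw":0.57,"travel":[0,0,0],"twist":0}])

```text
t: 37.75
eef_pos: [515.3, -306.4, 149.3]
tcp_rot: [3.141, -0.0, 2.38]
ft_force: [-0.4, -0.6, 0.1]
opening: 0.566
grip_force: 0.0
```

```bash
python3 rib.py; python3 phase.py|cut -c1-450
```

```text
rib max r7-10.5: 0:117 10:120 20:126 30:129 40:128 50:122 60:99 70:99 80:103 90:97 100:98 110:125 120:132 130:130 140:133 150:130 160:129 170:133 180:105 190:93 200:94 210:91 220:91 230:86 240:118 250:119 260:115 270:110 280:107 290:102 300:82 310:83 320:85 330:85 340:87 350:108
t 37.75 psi' -5.2 row 189.49 level mm 4.0
t 37.85 [ 515.271 -306.415  149.288] psi' -5.167883410032743 op 0.5637427245899695 0.0 [ 0.097 -0.298  0.161]
edge r: 0:20.0+ 5:19.0+ 10:19.0+ 15:18.5+ 20:18.5+ 25:18.5+ 30:18.5+ 35:18.5+ 40:18.0+ 45:19.5+ 50:20.0+ 55:19.5+ 60:19.0+ 65:18.5+ 70:17.5+ 75:18.5+ 80:19.5+ 85:19.0+ 90:20.0+ 95:23.5- 100:22.5- 105:22.5- 110:22.5- 115:22.5- 120:22.5- 125:22.5- 130:22.5- 135:22.5- 140:22.5- 145:22.5- 150:22.5- 155:22.5- 160:22.5- 165:22.5- 170:22.5- 175:23.0- 180:24.0- 185:23.5- 190:23.5- 195:23.5- 200:23.5- 205:23.5- 210:23.5- 215:23.5- 220:24.0- 225:0.0- 230:0
```

Emit:
drive_tool(targets=[{"jaw":0.3,"travel":[0,0,0],"twist":0.03},{"jaw":0.3,"travel":[0,0,0],"twist":0.03},{"jaw":0.3,"travel":[0,0,0],"twist":-0.03},{"jaw":0.3,"travel":[0,0,0],"twist":-0.09},{"jaw":0.3,"travel":[0,0,0],"twist":-0.15},{"jaw":0.3,"travel":[0,0,0],"twist":-0.21},{"jaw":0.3,"travel":[0,0,0],"twist":-0.3},{"jaw":0.3,"travel":[0,0,0],"twist":-0.4}])

```text
t: 38.57
eef_pos: [515.5, -307.6, 149.9]
tcp_rot: [-3.14, 0.002, 2.784]
ft_force: [-0.4, -4.7, 2.2]
opening: 0.419
grip_force: 29.8
```

Emit:
drive_tool(targets=[{"jaw":0.3,"travel":[0,0,0],"twist":-0.05},{"jaw":0.57,"travel":[0,0,0],"twist":-0.05},{"jaw":0.57,"travel":[0,0,0],"twist":-0.05},{"jaw":0.57,"travel":[0,0,0],"twist":-0.05},{"jaw":0.57,"travel":[0,0,0],"twist":-0.05}])

```text
t: 38.98
eef_pos: [515.1, -306.3, 149.2]
tcp_rot: [3.141, -0.0, 2.829]
ft_force: [0.8, 0.1, -0.2]
opening: 0.565
grip_force: 0.0
```

```bash
python3 rib.py; python3 phase.py|cut -c1-450
```

```text
rib max r7-10.5: 0:130 10:131 20:130 30:127 40:131 50:128 60:132 70:88 80:86 90:81 100:84 110:81 120:82 130:81 140:130 150:121 160:126 170:129 180:127 190:129 200:126 210:88 220:87 230:87 240:87 250:81 260:61 270:62 280:64 290:68 300:69 310:72 320:78 330:81 340:80 350:87
t 38.98 psi' 20.6 row 190.53 level mm -0.7
t 39.0833 [ 515.151 -306.389  149.216] psi' 20.58814565946291 op 0.5687336416322036 0.0 [-1.039  0.42   0.648]
edge r: 0:21.0+ 5:21.0+ 10:20.5+ 15:19.5+ 20:19.0+ 25:18.0+ 30:18.0+ 35:18.0+ 40:17.5+ 45:18.0+ 50:18.0+ 55:27.5- 60:29.5- 65:0.0- 70:0.0- 75:29.0- 80:26.5- 85:25.0- 90:23.5- 95:22.5- 100:22.5- 105:22.5- 110:22.5- 115:19.5- 120:20.0- 125:20.5- 130:21.0- 135:22.0- 140:22.0- 145:21.5- 150:21.5- 155:21.5- 160:21.5- 165:21.5- 170:21.5- 175:22.0- 180:22.5- 185:23.0- 190:23.5- 195:24.0- 200:23.5- 205:23.5- 210:24.0- 215:24.5- 220:25.0- 225:25.5- 230:26
```

A clear drop: the level went from 4.0 to −0.7 mm after resting free near the top. Next: a few degrees more ccw to bed it, then screw clockwise.

Emit:
drive_tool(targets=[{"jaw":0.5,"travel":[0,0,0],"twist":0.12},{"jaw":0.43,"travel":[0,0,0],"twist":0.13},{"jaw":0.43,"travel":[0,0,0],"twist":0.13},{"jaw":0.43,"travel":[0,0,0],"twist":0.06},{"jaw":0.43,"travel":[0,0,0],"twist":-0.01},{"jaw":0.43,"travel":[0,0,0],"twist":-0.08},{"jaw":0.43,"travel":[0,0,0],"twist":-0.16},{"jaw":0.44,"travel":[0,0,0],"twist":-0.1}])

```text
t: 39.8
eef_pos: [515.3, -307.0, 149.8]
tcp_rot: [-3.141, 0.001, 2.94]
ft_force: [-0.5, 2.2, 0.1]
opening: 0.439
grip_force: 1.1
```

Emit:
drive_tool(targets=[{"jaw":0.44,"travel":[0,0,0],"twist":0.08},{"jaw":0.44,"travel":[0,0,0],"twist":0.16},{"jaw":0.44,"travel":[0,0,0],"twist":0.24},{"jaw":0.44,"travel":[0,0,0],"twist":0.32},{"jaw":0.44,"travel":[0,0,0],"twist":0.4},{"jaw":0.44,"travel":[0,0,0],"twist":0.48},{"jaw":0.44,"travel":[0,0,0],"twist":0.56},{"jaw":0.44,"travel":[0,0,0],"twist":0.64}])

```text
t: 40.47
eef_pos: [515.3, -306.4, 149.4]
tcp_rot: [3.141, 0.0, 2.289]
ft_force: [0.9, 0.5, 0.9]
opening: 0.443
grip_force: 0.9
```

Emit:
drive_tool(targets=[{"jaw":0.44,"travel":[0,0,0],"twist":0.08},{"jaw":0.44,"travel":[0,0,0],"twist":0.16},{"jaw":0.44,"travel":[0,0,0],"twist":0.24},{"jaw":0.44,"travel":[0,0,0],"twist":0.32},{"jaw":0.44,"travel":[0,0,0],"twist":0.38},{"jaw":0.57,"travel":[0,0,0],"twist":0.38},{"jaw":0.57,"travel":[0,0,0],"twist":0.38},{"jaw":0.57,"travel":[0,0,0],"twist":0.3}])

```text
t: 41.13
eef_pos: [515.0, -306.6, 149.2]
tcp_rot: [-3.141, -0.0, 1.992]
ft_force: [0.4, 0.4, 0.0]
opening: 0.556
grip_force: 0.0
```

```bash
python3 rib.py; python3 phase.py|cut -c1-450
```

```text
rib max r7-10.5: 0:129 10:81 20:82 30:82 40:81 50:80 60:80 70:86 80:84 90:78 100:87 110:89 120:110 130:124 140:96 150:85 160:90 170:93 180:100 190:97 200:97 210:96 220:94 230:94 240:92 250:88 260:91 270:89 280:88 290:74 300:81 310:85 320:94 330:120 340:134 350:107
t 41.13 psi' -27.4 row 190.94 level mm -2.6
t 41.2333 [ 514.983 -306.641  149.187] psi' -27.26605439638004 op 0.5657627690571492 0.0 [0.815 0.61  0.099]
edge r: 0:17.0+ 5:17.0+ 10:17.0+ 15:17.0+ 20:17.0+ 25:20.5+ 30:22.0+ 35:20.0- 40:19.0- 45:18.5- 50:18.5- 55:17.0+ 60:17.0+ 65:18.5- 70:18.5- 75:19.0- 80:19.5- 85:20.5- 90:21.5- 95:21.0- 100:20.0- 105:19.5- 110:19.5- 115:19.0- 120:19.0- 125:19.0- 130:19.5- 135:20.0- 140:20.5- 145:22.5- 150:22.0- 155:22.0- 160:21.5- 165:21.5- 170:21.0- 175:21.0- 180:21.0- 185:21.0- 190:21.5- 195:22.0- 200:0.0- 205:23.0- 210:23.0- 215:23.0- 220:17.0+ 225:17.0+ 230:2
```

Emit:
drive_tool(targets=[{"jaw":0.58,"travel":[0,0,0],"twist":-0.12},{"jaw":0.58,"travel":[-0.001,0,0.002],"twist":-0.24},{"jaw":0.58,"travel":[-0.002,0.001,0.004],"twist":-0.36},{"jaw":0.58,"travel":[-0.002,0.001,0.004],"twist":-0.48},{"jaw":0.58,"travel":[-0.002,0.001,0.004],"twist":-0.6},{"jaw":0.58,"travel":[-0.002,0.001,0.004],"twist":-0.72},{"jaw":0.58,"travel":[-0.002,0.001,0.004],"twist":-0.84},{"jaw":0.58,"travel":[-0.002,0.001,0.004],"twist":-0.96}])

```text
t: 41.95
eef_pos: [516.8, -308.0, 145.2]
tcp_rot: [-3.142, -0.0, 2.955]
ft_force: [0.5, 0.2, 0.3]
opening: 0.58
grip_force: 0.0
```

Emit:
drive_tool(targets=[{"jaw":0.5,"travel":[0,0,0],"twist":-0.1},{"jaw":0.44,"travel":[0,0,0],"twist":-0.1},{"jaw":0.44,"travel":[0,0,0],"twist":-0.1},{"jaw":0.44,"travel":[0,0,0],"twist":-0.02},{"jaw":0.44,"travel":[0,0,0],"twist":0.06},{"jaw":0.44,"travel":[0,0,0],"twist":0.14},{"jaw":0.44,"travel":[0,0,0],"twist":0.22},{"jaw":0.44,"travel":[0,0,0],"twist":0.3}])

```text
t: 42.62
eef_pos: [516.9, -307.6, 145.5]
tcp_rot: [3.141, -0.0, 2.642]
ft_force: [-0.3, 0.8, -0.3]
opening: 0.442
grip_force: 0.3
```

Emit:
drive_tool(targets=[{"jaw":0.44,"travel":[0,0,0],"twist":0.08},{"jaw":0.44,"travel":[0,0,0],"twist":0.16},{"jaw":0.44,"travel":[0,0,0],"twist":0.24},{"jaw":0.44,"travel":[0,0,0],"twist":0.32},{"jaw":0.44,"travel":[0,0,0],"twist":0.4},{"jaw":0.44,"travel":[0,0,0],"twist":0.48},{"jaw":0.44,"travel":[0,0,0],"twist":0.56},{"jaw":0.44,"travel":[0,0,0],"twist":0.64}])

```text
t: 43.28
eef_pos: [517.8, -307.7, 145.9]
tcp_rot: [3.14, 0.001, 2.001]
ft_force: [4.9, 4.9, 5.4]
opening: 0.442
grip_force: 5.7
```

Emit:
drive_tool(targets=[{"jaw":0.44,"travel":[0,0,0],"twist":0.08},{"jaw":0.44,"travel":[0,0,0],"twist":0.1},{"jaw":0.57,"travel":[0,0,0],"twist":0.1},{"jaw":0.57,"travel":[0,0,0],"twist":0.1},{"jaw":0.57,"travel":[0,0,0],"twist":0.02}])

```text
t: 43.7
eef_pos: [516.7, -308.1, 145.2]
tcp_rot: [-3.141, -0.0, 1.987]
ft_force: [0.1, -1.0, -0.1]
opening: 0.557
grip_force: 0.0
```

```bash
python3 rib.py; python3 phase.py|cut -c1-450
```

```text
rib max r7-10.5: 0:84 10:82 20:108 30:127 40:121 50:114 60:107 70:87 80:74 90:88 100:127 110:89 120:94 130:97 140:95 150:90 160:89 170:95 180:96 190:141 200:134 210:114 220:97 230:93 240:90 250:87 260:89 270:85 280:80 290:74 300:72 310:73 320:80 330:83 340:84 350:86
t 43.70 psi' -27.7 row 191.68 level mm -5.9
t 43.8 [ 516.664 -308.089  145.134] psi' -27.514698073399728 op 0.565077764861907 0.0 [ 0.334 -0.333 -0.696]
edge r: 0:17.0+ 5:17.0+ 10:17.0+ 15:19.0+ 20:19.5+ 25:21.0+ 30:22.0+ 35:20.5- 40:19.5- 45:19.0- 50:19.0- 55:17.0+ 60:17.0+ 65:19.0- 70:19.0- 75:20.5- 80:20.0- 85:21.0- 90:22.0- 95:21.0- 100:20.5- 105:20.0- 110:19.5- 115:19.5- 120:19.5- 125:19.5- 130:20.0- 135:20.5- 140:21.0- 145:21.5- 150:22.0- 155:21.5- 160:21.0- 165:21.0- 170:20.5- 175:20.5- 180:20.5- 185:20.5- 190:21.0- 195:27.5- 200:0.0- 205:22.0- 210:22.0- 215:22.0- 220:0.0- 225:0.0- 230:27.
```

Emit:
drive_tool(targets=[{"jaw":0.58,"travel":[0,0,0],"twist":-0.12},{"jaw":0.58,"travel":[0,0,0],"twist":-0.24},{"jaw":0.58,"travel":[0,0,0],"twist":-0.36},{"jaw":0.58,"travel":[0,0,0],"twist":-0.48},{"jaw":0.58,"travel":[0,0,0],"twist":-0.6},{"jaw":0.58,"travel":[0,0,0],"twist":-0.72},{"jaw":0.58,"travel":[0,0,0],"twist":-0.84},{"jaw":0.58,"travel":[0,0,0],"twist":-0.96}])

```text
t: 44.52
eef_pos: [516.8, -308.1, 145.2]
tcp_rot: [-3.142, -0.0, 2.952]
ft_force: [-0.8, -0.0, -0.9]
opening: 0.581
grip_force: 0.0
```

Emit:
drive_tool(targets=[{"jaw":0.5,"travel":[0,0,0],"twist":-0.1},{"jaw":0.45,"travel":[0,0,0],"twist":-0.1},{"jaw":0.45,"travel":[0,0,0],"twist":-0.1},{"jaw":0.45,"travel":[0,0,0],"twist":-0.02},{"jaw":0.45,"travel":[0,0,0],"twist":0.06},{"jaw":0.45,"travel":[0,0,0],"twist":0.14},{"jaw":0.45,"travel":[0,0,0],"twist":0.2}])

```text
t: 45.1
eef_pos: [516.8, -307.7, 145.3]
tcp_rot: [3.141, -0.0, 2.74]
ft_force: [-0.7, 2.2, 0.3]
opening: 0.448
grip_force: 0.8
```

```bash
python3 rib.py|tail -1; python3 phase.py|cut -c1-450
```

```text
t 45.10 psi' 15.5 row 191.57 level mm -5.4
t 45.2 [ 516.898 -307.817  145.311] psi' 15.722647452639468 op 0.45128905566742417 0.7467168525545276 [ 0.831  1.251 -0.349]
edge r: 0:20.0+ 5:21.0+ 10:20.5+ 15:20.0+ 20:19.0+ 25:18.0+ 30:17.5+ 35:17.0+ 40:17.0+ 45:17.0+ 50:17.0+ 55:17.5+ 60:23.5- 65:21.0- 70:19.5- 75:19.0- 80:18.0- 85:17.5- 90:17.0- 95:17.0- 100:17.0- 105:17.0- 110:17.0- 115:17.0- 120:17.0- 125:17.5- 130:18.0- 135:18.5- 140:19.5- 145:20.0- 150:19.5- 155:19.5- 160:19.5- 165:19.5- 170:19.5- 175:19.5- 180:20.0- 185:20.5- 190:21.0- 195:21.5- 200:22.0- 205:22.0- 210:22.5- 215:23.5- 220:24.0- 225:24.5- 230:
```

Emit:
drive_tool(targets=[{"jaw":0.45,"travel":[0,0,0],"twist":0.07},{"jaw":0.45,"travel":[0,0,0],"twist":0.14},{"jaw":0.45,"travel":[0,0,0],"twist":0.21},{"jaw":0.45,"travel":[0,0,0],"twist":0.28}])

```text
t: 45.58
eef_pos: [516.9, -307.9, 145.3]
tcp_rot: [3.142, -0.0, 2.466]
ft_force: [0.1, 1.8, 0.3]
opening: 0.451
grip_force: 0.8
```

```bash
python3 rib.py|tail -1; python3 phase.py|cut -c1-450; python3 -c "
from cell import *; print(state()['moment'])"
```

```text
t 45.58 psi' -0.2 row 191.64 level mm -5.7
t 45.6833 [ 517.012 -308.028  145.383] psi' -0.08411866947405752 op 0.4498622860378482 0.5039141164161265 [0.568 1.081 0.301]
edge r: 0:19.5+ 5:19.0+ 10:19.5+ 15:18.5+ 20:18.0+ 25:18.0+ 30:17.5+ 35:17.5+ 40:17.5+ 45:17.5+ 50:18.0+ 55:17.0+ 60:17.0+ 65:18.5+ 70:19.0- 75:18.0- 80:18.0- 85:17.5- 90:17.0- 95:17.0- 100:17.5- 105:18.0- 110:18.5- 115:19.0- 120:19.5- 125:20.0- 130:20.5- 135:20.0- 140:19.5- 145:20.0- 150:20.0- 155:20.0- 160:20.5- 165:20.5- 170:20.5- 175:21.0- 180:21.0- 185:21.5- 190:22.0- 195:22.0- 200:22.0- 205:22.0- 210:22.5- 215:22.5- 220:22.5- 225:23.0- 230:
[ 0.21542316 -0.3681076   0.02902285]
```

Emit:
drive_tool(targets=[{"jaw":0.45,"travel":[0,0,0],"twist":0.07},{"jaw":0.45,"travel":[0,0,0],"twist":0.14},{"jaw":0.45,"travel":[0,0,0],"twist":0.21},{"jaw":0.45,"travel":[0,0,0],"twist":0.28},{"jaw":0.45,"travel":[0,0,0],"twist":0.35}])

```text
t: 46.15
eef_pos: [517.3, -307.2, 145.8]
tcp_rot: [3.141, -0.0, 2.12]
ft_force: [-1.3, 9.8, 9.5]
opening: 0.453
grip_force: 20.7
```

```bash
python3 rib.py|tail -1; python3 phase.py|cut -c1-450
```

```text
t 46.15 psi' -20.1 row 191.59 level mm -5.5
t 46.25 [ 517.121 -307.091  145.792] psi' -20.029344244337008 op 0.45083632019422015 16.10992296540644 [-0.07   7.789  5.472]
edge r: 0:17.0+ 5:17.0+ 10:17.0+ 15:17.5+ 20:17.0+ 25:19.0+ 30:19.0+ 35:19.5+ 40:20.0+ 45:20.5+ 50:21.5- 55:17.0+ 60:17.0+ 65:17.0+ 70:17.5+ 75:18.5- 80:18.5- 85:18.5- 90:19.0- 95:19.0- 100:19.5- 105:20.0- 110:24.0- 115:23.5- 120:23.5- 125:23.0- 130:23.0- 135:22.5- 140:22.5- 145:22.5- 150:22.0- 155:21.5- 160:21.5- 165:21.0- 170:21.0- 175:21.5- 180:21.0- 185:21.0- 190:21.0- 195:20.5- 200:20.5- 205:20.5- 210:0.0- 215:0.0- 220:0.0- 225:0.0- 230:22.5
```

The force rises to about 14 N while the level stays constant, so the nut is seated on the hub. I'll release, back off slightly and lift clear.

Emit:
drive_tool(targets=[{"jaw":0.6,"travel":[0,0,0],"twist":-0.05},{"jaw":0.62,"travel":[0,0,0],"twist":-0.1},{"jaw":0.62,"travel":[0,0,0],"twist":-0.15},{"jaw":0.62,"travel":[0,0,0],"twist":-0.15},{"jaw":0.62,"travel":[0,0,-0.015],"twist":-0.15},{"jaw":0.62,"travel":[0,0,-0.04],"twist":-0.15},{"jaw":0.62,"travel":[0,0,-0.07],"twist":-0.15},{"jaw":0.62,"travel":[0,0,-0.1],"twist":-0.15}])

```text
t: 46.97
eef_pos: [516.6, -308.0, 246.2]
tcp_rot: [-3.141, -0.001, 2.27]
ft_force: [-0.7, 0.1, 0.9]
opening: 0.619
grip_force: 0.0
```

```bash
python3 rib.py|tail -1
python3 - <<'E'
from h import *
print(state()["ft_force"])
t=read_camera("top");f=t["frame"].astype(int)
for n,(u,v) in (("petri",(220,150)),("tape",(437,233)),("nut",(372,182))): print(n,f[v-2:v+3,u-2:u+3].mean((0,1)).astype(int))
a=cv2.imread("pics/top0.png")[:,:,::-1].astype(int)
d=(abs(a-f).max(2)>40)
for n,(x0,x1,y0,y1) in (("petri",(195,245,128,172)),("tape",(412,462,210,256)),("forceps",(300,355,245,280))): print(n,"changed px",d[y0:y1,x0:x1].sum())
E
```

```text
t 46.97 psi' -11.5 row 191.71 level mm -6.0
[-0.079 -0.636 -0.689]
petri [165 168 152]
tape [193 192 183]
nut [85 72 62]
petri changed px 0
tape changed px 2
forceps changed px 1816
```

```bash
python3 -c "
from cell import *; print(job_done())"
```

```text
the job is handed in; nothing more can be done
None
```

The job is handed in at about 47 s: the nut went on collar first, was backed off until it dropped into the thread, then screwed clockwise until it stopped (side camera: about 5 mm below the drop-in height), and released with the arm clear; petri dish and tape are unmoved, the forceps were hidden by the arm in the last top view, and no verdict came back.

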